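# Close the vacuum manifold and put it under vacuum

### The arm

A 6-joint arm with a two-finger parallel gripper is mounted at the origin on a cart in front of the work surface, level with it; the furniture and walls round the work are solid. World frame = base frame: x ahead of the robot, y to its left, z up, the work surface at z = 0. Lengths are in m, angles in rad, forces in N, time in s.
With the tool pointing down it reaches from about 0.375 to 0.975 m from the base axis. Payload 3.8 kg.
Tool frame: the origin (TCP) lies midway between the tips of the shut fingers; the grasp point (between the pads) lies 19 mm behind it; x points along the fingers, z is the direction in which the jaws open and shut, and the axes are right-handed (so a half turn about x gives the same grasp; the last joint's range is limited). The gripper opens to 85 mm and grips with 20 to 120 N. Pads are 22 mm wide; open, the fingers measure 114 mm over their backs; the gripper's body (76 mm by 85 mm) begins 54 mm behind the grasp point. The pads swing forward as they close: fully open they stand 13 mm farther back than shut.
Start: joints at [-1.351, 0.264, 1.604, -0, 1.274, -0.037], TCP at [0.171, -0.653, 0.203] pointing down, gripper open.
Joint ranges: [-2.63, 2.63], [-0.94, 2.18], [0.31, 2.57], [-1.31, 4.45], [0, 2.66], [-2.55, 2.55]. Speed limits (rad/s): [2.57, 2.57, 3.14, 3.14, 3.14, 3.14].

### API

Orientations are given as a rotation vector (axis times angle).
In Python, from workcell import * gives the robot as it stands. The module is installed in compiled form; this text tells all that it offers.
- The arm moves only by the tool carry_out, never from a script. Its arguments are lists of equal length, an entry for each row: "offset": the shift along the tool's x, y, z in cm, a list of three; "delta_rot": the turn, a rotation vector about the tool's x, y, z in degrees, a list of three. A call has exactly 5 rows; each row shifts and turns the commanded pose from where the row before left it, along the tool's axes as they then stand; what a row does not reach is not made up. A row lasts 1/12 s, in which the tool goes at most 41.7 mm and 7.16 degrees, less where a joint would pass 70% of its speed; a pose out of reach is approached as far as the arm can. A call is refused whole if a number of a shift passes 4.17 or a number of a turn 7.16, either way. A call with a gripper value outside its range is refused whole. "fingers" is the opening, from -1 (shut) to 1 (fully open), set as the call begins (left out, the last holds). The fingers move at their own pace and stop on an object; "newtons" is the grip in N (left out, the last holds). Time passes only in rows, so rows that do not move let the fingers close, or fill a call up. It gives the time, the measured TCP pose, the force and the opening at its end, in the units of the state.
- read_state(): the state, without advancing time (a new reading comes with each control period).
- read_camera(name): name is "scene" or "side" or "wrist"; returns (picture, depth): 400x640x3 uint8, red, green, blue; 400x640 float32, m along the optical axis (not along the pixel's ray), 0 where there is no reading.
- get_calibration(name): a dict with "fx", "fy", "cx", "cy" (pixels), "R" (3x3) and "t" (3): a world point X has camera coordinates R X + t; the wrist camera has in their place "mount" (4x4, takes a point from camera to tool coordinates, whose origin is the TCP and whose axes are the tool frame's). Camera axes: x right, y down, z forward; pixel columns grow to the right and rows downward; lengths in m; the calibration is good to about 2 mm. A picture is of the moment at which its call begins: read the wrist's pose just before it. get_calibration takes no time and is no camera call.
- finish_job(): hands the job in, once; it reports no verdict.
The state is a dict: "time": time; "q": joint angles; "joint_vel": joint speeds; "joint_torque": joint torques, N m; "tool_pos": TCP position; "tcp_rot": TCP orientation; "wrist_force": force on the tool from outside, world axes, zero at the start; "torque": the same for the moment, N m; "width": opening from 0.0 (shut) to 1.0 (fully open).
Only numpy, scipy, OpenCV 4.12 (cv2) and the standard library are available. Lean on these libraries where they do the work, as an engineer would, in place of code of your own. Each camera call takes 0.05 s, during which the arm holds its last target. There are 200 camera calls.

### The job

Take the rinsed lid by its handle from the sloping drain stand and close the vacuum manifold with it: keep it level, lower it gently over both guide pins without letting it drop, until it lies flat on the gasket all round, and let go. Only then turn the black vacuum valve until the white-marked nose of its handle points at the green dot, and let go of it. Do not disturb the tip box, timer and wash bottle standing round it.

Things in the scene. Friction and masses are not known exactly. Their poses are not given: they have to be found in the camera images.
- manifold: Vacuum manifold, fixed: clear chamber 100 (its x) x 130 mm (its y) on an aluminium base, flange with black gasket on top, inside a white block with 8 square wells. Origin: middle of the chamber at bench level; z up. On its -x side, towards the robot, stand a round gauge (z up to 58 mm) and the vacuum valve. An ear at each y end carries an upright steel guide pin.
- seat (a point): Centre of the chamber's opening at the height of the gasket's top, 70 mm above the bench; axes as the manifold's. With the lid closed the lid's origin lies here.
- pin_left (a point): Tip of the guide pin at the manifold's y = +80 mm, 102 mm above the bench. Both pins: 10 mm in diameter up to 92 mm above the bench (22 mm over the gasket), then tapering to 4 mm at the tip.
- pin_right (a point): Tip of the guide pin at the manifold's y = -80 mm, same size.
- lid: Loose lid, 0.35 kg: white plate 10 mm thick, 104 (x) x 128 mm (y), plus a 36 mm wide ear at each y end (194 mm over all) with a 13 mm through hole at x = 0, y = +-80 mm. Origin: centre of the underside; z out of its top. Same turned end for end: either way round will do. At the start it leans on the stand, its z tilted 32 degrees from vertical towards the stand's low edge.
- lid_handle (a point): Middle of the grip bar of the lid's dark bow handle, 44 mm above the plate's underside; axes as the lid's. Bar straight along the lid's x (up the slope), 12 mm wide (y), 14 mm high (z), 72 mm between its feet, 27 mm free under it. Beside it on the lid's top: eight blue ports 9 mm high. Below the lid: eight nozzles 16 mm long, each hangs in its own well when the lid is closed.
- stand: Steel wire drain stand, fixed, about 115 (x) x 130 mm (y). Two rails slope up at 32 degrees towards its +x; an upturned wire end at the foot of each rail (towards the robot) stops the lid's low edge and stands about 10 mm over its top face. Origin: middle of its foot at bench level. Lift the lid off square to the slope.
- valve (a joint): Angle of the valve handle in rad, anticlockwise seen from above. 0: nose at the red dot (off; the manifold's -y). 1.571: nose at the green dot (on; towards the chamber, the manifold's +x). No stops or clicks at the dots: it can turn past the green one (range -0.3 to 2.2). Turns about the upright axis through valve_grip, friction 0.06 N m, stays where it is left. Starts at 0.1 to 0.6.
- valve_grip (a point): On the valve's axis at mid-height of its black handle, 64 mm above the bench (manifold's x = -105, y = +30 mm). Its x points to the nose. The handle is an upright-sided bar 12 mm wide (its y), 40 mm long (its x, from -20 mm to the nose, marked white, at +20 mm), 22 mm high; the white dial under it is 62 mm across, its face 14 mm below this point.
- green_dot (a point): Middle of the green dot on the valve's dial, 25 mm from the valve's axis, 50 mm above the bench.
- tipbox_green: Green pipette-tip box 84 x 120 x 63 mm, bystander.
- timer: Pale lab timer standing upright, 32 x 66 x 62 mm, bystander.
- wash_bottle: White wash bottle 89 mm across, 200 mm high, bystander.

How it is judged:
On the way, in this order (a step that is already met when the one before it is completed fails the run):
1. the lid, held by the gripper and level within 7 degrees, is over both guide pins on its way down, with the valve still off (horizontal distance between lid and seat below 0.005 m and angle between the y axis of lid and the y axis of manifold, either way round below 0.08 rad and angle between lid's own z axis and vertical below 0.12 rad and z of lid in the frame of seat between 0.003 and 0.024 m and contact force between the fingers and lid above 1 N and value of joint valve below 0.9 rad), for 0.1 s.
2. the lid lies flat on the gasket, let go, with the valve still off (horizontal distance between lid and seat below 0.004 m and z of lid in the frame of seat below 0.0025 m and angle between lid's own z axis and vertical below 0.03 rad and contact force between the fingers and lid below 0.1 N and value of joint valve below 0.9 rad), for 0.2 s.
At the end, for the whole second after the job is handed in: The lid lies at rest on the gasket over both guide pins (origin within 4 mm sideways and 2.5 mm in height of the seat, level within 1.7 degrees, in line with the chamber), and the valve rests with its nose within 10 degrees of the green dot (horizontal distance between lid and seat below 0.004 m and z of lid in the frame of seat below 0.0025 m and angle between lid's own z axis and vertical below 0.03 rad and angle between the y axis of lid and the y axis of manifold, either way round below 0.06 rad and linear speed of lid below 0.02 m/s and value of joint valve between 1.401 and 1.741 rad and velocity of joint valve between -0.05 and 0.05 rad/s); the robot touches nothing.
It fails at once if the lid was dropped or slammed onto the manifold (faster than 0.35 m/s within 25 mm of the gasket) (horizontal distance between lid and seat below 0.02 m and z of lid in the frame of seat below 0.025 m and linear speed of lid above 0.35 m/s).
It fails at once if the lid was forced onto the manifold with more than 60 N (contact force between lid and manifold above 60 N).
It fails at once if the tip box, timer or wash bottle was moved more than 3 cm (distance of any of tipbox_green, timer, wash_bottle from where it was at the start of the episode above 0.03 m).
It also fails if it takes over 58 s, if anything falls off the work surface, if the arm or the gripper's body presses on something with over 40 N, if the wrist force passes 120 N, or if a joint passes its speed limit or range.

## Working session

There is one attempt and no reset: what is moved stays moved. The work goes in short steps, Python scripts to look and compute and a tool call to move; the robot and the scene stay as the last step left them, time stands still between calls to the robot, and variables do not carry over. Pictures are saved under pics/ and viewed, about 8 in all and at most 12, crops included, and the job is handed in when it is done.

Besides the shell and the picture viewer there is one more tool, called after "Emit:" by a JSON object that holds its "method" and its "body". carry_out: Moves the arm, as the interface text tells. Its arguments: {"type":"object","properties":{"offset":{"type":"array"},"delta_rot":{"type":"array"},"fingers":{"type":"number"},"newtons":{"type":"number"}},"required":["offset","delta_rot"]}

```bash
mkdir -p pics
python3 - <<'E'
from workcell import *
import numpy as np,cv2
s=read_state();print({k:np.round(v,3).tolist() for k,v in s.items()})
for n in ["scene","side"]:
    p,d=read_camera(n);np.savez(f"{n}0.npz",p=p,d=d);cv2.imwrite(f"pics/{n}0.png",p[:,:,::-1]);c=get_calibration(n);print(n,c)
print(get_calibration("wrist"))
a=cv2.imread("pics/scene0.png");b=cv2.imread("pics/side0.png")
E
```

```text
{'time': 0.0, 'q': [-1.351, 0.265, 1.605, -0.0, 1.274, -0.037], 'joint_vel': [0.0, 0.0, -0.001, 0.001, 0.001, 0.0], 'joint_torque': [0.0, -51.511, -36.732, -0.0, 0.013, -0.0], 'tool_pos': [0.171, -0.652, 0.201], 'tcp_rot': [1.019, 1.322, -1.017], 'wrist_force': [-0.553, -0.454, -0.51], 'torque': [-0.005, 0.031, 0.012], 'width': 0.999}
scene {'fx': 508.4513200916435, 'fy': 508.4513200916435, 'cx': 323.59722560713413, 'cy': 193.04574641176498, 'R': array([[-0.69933197, -0.71457327,  0.01788386],
       [-0.34732282,  0.31783457, -0.88224035],
       [ 0.62474127, -0.62319036, -0.47045948]]), 't': array([0.46767639, 0.26384421, 0.99488118])}
side {'fx': 418.17217362288477, 'fy': 418.17217362288477, 'cx': 323.6477656690668, 'cy': 201.12932258605736, 'R': array([[-0.99049847, -0.13570593,  0.02228626],
       [-0.0855249 ,  0.48093599, -0.87257439],
       [ 0.10769525, -0.86618963, -0.4879726 ]]), 't': array([0.59067355, 0.10477757, 1.09704495])}
{'fx': 333.5737305712907, 'fy': 333.5737305712907, 'cx': 325.6690793646587, 'cy': 204.82929701872703, 'mount': array([[-5.05234998e-05, -2.69077337e-01,  9.63118572e-01,
        -1.70831639e-01],
       [ 1.08038645e-03, -9.63118026e-01, -2.69077128e-01,
         6.69091131e-02],
       [ 9.99999415e-01,  1.02694554e-03,  3.39367603e-04,
        -2.57784712e-04],
       [ 0.00000000e+00,  0.00000000e+00,  0.00000000e+00,
         1.00000000e+00]])}
```

View pics/scene0.png

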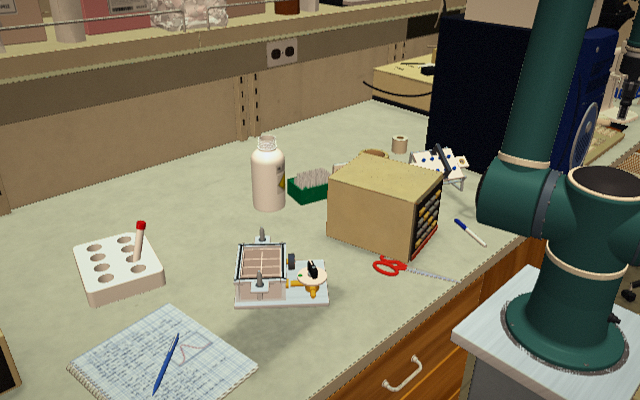

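View pics/side0.png

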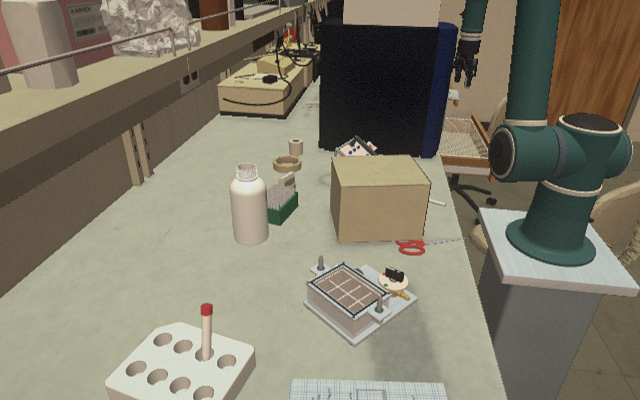

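The scene view shows the manifold at (265,265), valve at (312,275) with a dark handle, and the lid at about (438,160), partly behind the cabinet at (385,205). The wash bottle is at (268,175) and the tip box at (310,185). The side view shows the manifold at (350,295) and the lid mostly hidden at (358,148).

```bash
cat > h.py <<'E'
import numpy as np,cv2
from scipy.spatial.transform import Rotation as Ro
from workcell import *
def cam(n):
    c=get_calibration(n)
    if n=="wrist":
        s=read_state();T=np.eye(4);T[:3,:3]=Ro.from_rotvec(s["tcp_rot"]).as_matrix();T[:3,3]=s["tool_pos"];M=T@c["mount"]
        R,o=M[:3,:3],M[:3,3]
    else: R=c["R"].T;o=-R@c["t"]
    return c,R,o
def cloud(d,cal):
    c,R,o=cal;v,u=np.mgrid[:d.shape[0],:d.shape[1]]
    P=np.stack([(u-c["cx"])/c["fx"]*d,(v-c["cy"])/c["fy"]*d,d],-1)
    W=P@R.T+o;W[d==0]=np.nan;return W
def rayz(uv,z,cal):
    c,R,o=cal;uv=np.atleast_2d(uv).astype(float)
    r=np.c_[(uv[:,0]-c["cx"])/c["fx"],(uv[:,1]-c["cy"])/c["fy"],np.ones(len(uv))]@R.T
    return o+r*((z-o[2])/r[:,2])[:,None]
def proj(X,cal):
    c,R,o=cal;p=(np.atleast_2d(X)-o)@R;return np.c_[c["fx"]*p[:,0]/p[:,2]+c["cx"],c["fy"]*p[:,1]/p[:,2]+c["cy"]]
def snap(n,tag):
    cal=cam(n);p,d=read_camera(n);cv2.imwrite(f"pics/{tag}.png",p[:,:,::-1]);np.savez(tag+".npz",p=p,d=d,R=cal[1],o=cal[2]);return p,d,cal
def load(n,tag):
    z=np.load(tag+".npz");return z["p"],z["d"],(get_calibration(n),z["R"],z["o"])
E
python3 - <<'E'
from h import *
for n,pts in [("scene",dict(lid=(425,165),handle=(440,155),lidR=(462,160),cab=(380,180),cabfr=(405,230),cabL=(330,165),cabtopR=(440,175),bottle=(267,180),tip=(308,190),pin1=(262,228),pin2=(259,274),valve=(313,268),dial=(303,285),rack=(118,265),tape=(375,153),roll=(399,143),black=(455,120))),("side",dict(lid=(350,150),lidh=(372,148),cab=(380,175),pinL=(320,258),pinR=(379,293),valve=(395,270),tip=(285,205)))]:
    z=np.load(n+"0.npz");W=cloud(z["d"],cam(n))
    for k,(u,v) in pts.items(): print(n,k,W[v,u].round(3),z["p"][v,u])
p=cv2.imread("pics/scene0.png");q=cv2.imread("pics/side0.png")
a=cv2.resize(p[215:315,225:345],None,fx=4,fy=4,interpolation=3)
b=cv2.resize(p[125:195,380:490],None,fx=4,fy=4,interpolation=3)
c=np.zeros((400+0,440,3),np.uint8);c[:280]=b
cv2.imwrite("pics/crop1.png",np.hstack([a,c])[:, :800])
E
```

```text
scene lid [ 0.542 -0.287  0.075] [238 232 209]
scene handle [ 0.511 -0.309  0.11 ] [30 24 27]
scene lidR [ 0.489 -0.399  0.074] [153 124 101]
scene cab [0.452 0.033 0.167] [201 189 126]
scene cabfr [0.347 0.064 0.092] [158 130  85]
scene cabL [ 0.845 -0.202 -0.003] [186 187 155]
scene cabtopR [ 0.374 -0.095  0.166] [154 133  87]
scene bottle [0.736 0.142 0.099] [201 182 157]
scene tip [0.701 0.029 0.043] [ 0 61 29]
scene pin1 [0.562 0.296 0.098] [137 127 115]
scene pin2 [0.438 0.401 0.095] [136 128 113]
scene valve [0.402 0.293 0.075] [85 89 85]
scene dial [0.418 0.306 0.029] [151 108  38]
scene rack [0.727 0.557 0.04 ] [225 231 217]
scene tape [ 0.791 -0.361  0.01 ] [139 100  59]
scene roll [ 0.751 -0.435  0.038] [170 147 108]
scene black [ 0.584 -0.49   0.152] [ 7  8 16]
side lid [ 0.553 -0.309  0.089] [195 177 168]
side lidh [ 0.482 -0.39   0.069] [194 167 126]
side cab [0.455 0.037 0.17 ] [185 173 130]
side pinL [0.565 0.299 0.097] [131 124 112]
side pinR [0.442 0.347 0.063] [144 133 118]
side valve [0.411 0.284 0.074] [60 53 47]
side tip [0.701 0.015 0.048] [53 86 66]
```

View pics/crop1.png

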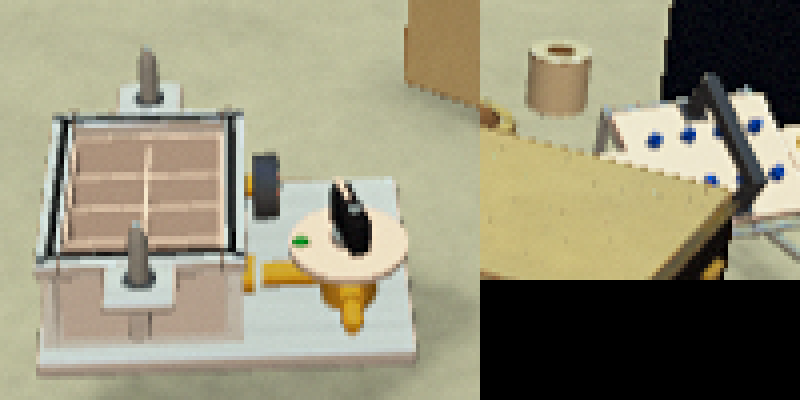

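The crop shows the pins at scene (262,228) and (259,274), the green dot at (300,275), and the valve nose pointing roughly image-up, near off. The lid's bow handle runs along the slope, with a tall black case close behind it.

Run:
```python
from h import *
for n in ["scene","side"]:
    z=np.load(n+"0.npz");W=cloud(z["d"],cam(n));p=z["p"].astype(int)
    dark=(p.max(2)<60)&(W[...,2]>0.03)&(W[...,2]<.9)&(W[...,0]>.3)&(W[...,1]<-.3)&(W[...,1]>-1.2)
    Q=W[dark];print(n,"black",np.percentile(Q,[1,10,50,90,99],axis=0).round(3).tolist())
    m=(W[...,2]>0.158)&(W[...,2]<.18)&(W[...,0]<.75)&(W[...,0]>.3)&(abs(W[...,1])<.25);Q=W[m];print("cab",np.percentile(Q,[1,50,99],axis=0).round(3).tolist(), [Q[i].round(3).tolist() for i in (Q[:,0].argmin(),Q[:,0].argmax(),Q[:,1].argmin(),Q[:,1].argmax())])
    b=(p[...,2]>p[...,0]+50)&(W[...,2]>0.05)&(W[...,0]>.2)&(W[...,1]>-.9);Q=W[b];print("blue",Q.shape,np.percentile(Q,[1,50,99],axis=0).round(3).tolist())
    m=(abs(W[...,1]+.33)<.09)&(abs(W[...,0]-.53)<.12)&(W[...,2]>0.03)&(W[...,2]<.17)&(p.min(2)>170);Q=W[m]
    if len(Q)>20:
        c=np.median(Q,0);u,s,v=np.linalg.svd(Q[np.linalg.norm(Q-c,axis=1)<.1]-c);print("lid",len(Q),c,v[2],s)
```

```text
scene black [[0.409, -0.952, 0.043], [0.437, -0.497, 0.099], [0.547, -0.49, 0.283], [0.676, -0.486, 0.421], [1.004, -0.482, 0.45]]
cab [[0.336, -0.095, 0.159], [0.448, 0.02, 0.168], [0.747, 0.123, 0.171]] [[0.328, 0.054, 0.163], [0.75, 0.101, 0.167], [0.382, -0.111, 0.166], [0.745, 0.145, 0.159]]
blue (44, 3) [[0.479, -0.372, 0.065], [0.518, -0.315, 0.088], [0.557, -0.281, 0.099]]
lid 690 [ 0.52461899 -0.32432234  0.07815835] [-0.46368631  0.19820254  0.86354546] [1.22676662 0.62373367 0.0879925 ]
side black [[0.303, -1.043, 0.035], [0.338, -0.497, 0.09], [0.498, -0.492, 0.272], [0.666, -0.488, 0.424], [1.001, -0.484, 0.452]]
cab [[0.341, -0.095, 0.159], [0.462, 0.026, 0.169], [0.747, 0.123, 0.172]] [[0.332, 0.05, 0.165], [0.75, 0.131, 0.165], [0.386, -0.107, 0.168], [0.746, 0.138, 0.158]]
blue (16, 3) [[0.501, -0.339, 0.075], [0.54, -0.31, 0.092], [0.554, -0.283, 0.096]]
lid 176 [ 0.53588688 -0.32176154  0.08401397] [ 0.4663799  -0.19675473 -0.86242528] [0.50382734 0.18880986 0.0203107 ]
```

```bash
cat >> h.py <<'E'
def pose(): 
    s=read_state();return Ro.from_rotvec(s["tcp_rot"]),np.array(s["tool_pos"])
def plan(segs,R=None,p=None):
    """segs: list of (Rotation,pos,rows); prints per-row tool-axis offset(cm) and turn(deg)"""
    if R is None: R,p=pose()
    for Rt,pt,n in segs:
        dr=(R.inv()*Rt).as_rotvec(degrees=True)/n; out=[]
        for i in range(n):
            Ri=R*Ro.from_rotvec(dr*i,degrees=True); out.append((Ri.inv().apply(pt-p)*100/n).round(2).tolist())
        print("n",n,"turn/row",dr.round(2).tolist());print("  off",out)
        R,p=Rt,pt
def frame(x,z):
    x=np.array(x)/np.linalg.norm(x);z=np.array(z)-x*np.dot(x,z);z/=np.linalg.norm(z)
    return Ro.from_matrix(np.c_[x,np.cross(z,x),z])
E
python3 - <<'E'
from h import *
R,p=pose();print(R.as_matrix().round(3),p)
n=np.array([-.464,.198,.864]);n/=np.linalg.norm(n)
ly=np.cross([0,0,1],[.92,-.39,0])
G=frame(-n,ly);print(G.as_matrix().round(3))
y=np.array([-.763,.646,0])
for s in (1,-1):print("place",s,frame([0,0,-1],s*y).as_matrix().round(3))
bar=np.array([.511,-.315,.112])
plan([(R,np.array([.11,-.42,.24]),6),(G,bar+n*.15,12)])
for nme in ["side"]:
    z=np.load(nme+"0.npz");W=cloud(z["d"],cam(nme));P=z["p"].astype(int)
    b=(P[...,2]>P[...,0]+40)&(W[...,0]>.1)&(W[...,1]<-.45)&(W[...,1]>-1.2)
    print(np.percentile(W[b],[2,50,98],axis=0).round(3))
E
```

```text
[[-0.     0.967  0.254]
 [ 0.002  0.254 -0.967]
 [-1.     0.    -0.002]] [ 0.17125814 -0.65216454  0.20149151]
[[ 0.464 -0.795  0.391]
 [-0.198  0.337  0.92 ]
 [-0.864 -0.504 -0.001]]
place 1 [[ 0.    -0.646 -0.763]
 [ 0.    -0.763  0.646]
 [-1.     0.     0.   ]]
place -1 [[ 0.     0.646  0.763]
 [ 0.     0.763 -0.646]
 [-1.     0.     0.   ]]
n 6 turn/row [0.0, 0.0, 0.0]
  off [[-0.63, -0.0, -4.0], [-0.63, -0.0, -4.0], [-0.63, -0.0, -4.0], [-0.63, -0.0, -4.0], [-0.63, -0.0, -4.0], [-0.63, -0.0, -4.0]]
n 12 turn/row [-11.51, -3.12, -1.08]
  off [[-0.01, 2.96, -0.38], [-0.07, 2.97, 0.22], [-0.1, 2.87, 0.81], [-0.09, 2.65, 1.37], [-0.05, 2.32, 1.87], [0.02, 1.9, 2.3], [0.13, 1.4, 2.63], [0.25, 0.85, 2.85], [0.4, 0.28, 2.94], [0.56, -0.31, 2.91], [0.73, -0.87, 2.76], [0.89, -1.38, 2.49]]
[[ 0.243 -0.639  0.284]
 [ 0.266 -0.565  0.366]
 [ 0.289 -0.49   0.447]]
```

Run:
```python
from h import *
R,p=pose()
n=np.array([-.464,.198,.864]);n/=np.linalg.norm(n)
ly=np.cross([0,0,1],[.92,-.39,0]);G=frame(-n,ly)
bar=np.array([.511,-.315,.112])
M=R*Ro.from_rotvec([-70,0,0],degrees=True)
plan([(M,np.array([.12,-.42,.26]),10),(G,bar+n*.13,12)])
```

```text
n 10 turn/row [-7.0, 0.0, 0.0]
  off [[-0.58, 0.09, -2.38], [-0.58, 0.38, -2.35], [-0.58, 0.67, -2.28], [-0.58, 0.94, -2.19], [-0.58, 1.2, -2.05], [-0.58, 1.44, -1.89], [-0.58, 1.66, -1.7], [-0.58, 1.86, -1.49], [-0.58, 2.02, -1.25], [-0.58, 2.16, -1.0]]
n 12 turn/row [-5.88, -1.58, -2.19]
  off [[0.3, 1.34, 2.64], [0.33, 1.07, 2.76], [0.37, 0.8, 2.85], [0.42, 0.52, 2.9], [0.49, 0.24, 2.93], [0.57, -0.04, 2.92], [0.65, -0.32, 2.89], [0.75, -0.59, 2.82], [0.85, -0.84, 2.73], [0.96, -1.08, 2.6], [1.08, -1.3, 2.45], [1.2, -1.5, 2.28]]
```

Emit:
{"method": "carry_out", "body": {"offset": [[-0.58,0.09,-2.38],[-0.58,0.38,-2.35],[-0.58,0.67,-2.28],[-0.58,0.94,-2.19],[-0.58,1.2,-2.05]], "delta_rot": [[-7,0,0],[-7,0,0],[-7,0,0],[-7,0,0],[-7,0,0]]}}

```text
time: 0.52
tool_pos: [0.1454, -0.5351, 0.2311]
tcp_rot: [0.547, 1.502, -0.545]
wrist_force: [-0.8, 0.3, -0.1]
width: 1.001
```

Emit:
{"method": "carry_out", "body": {"offset": [[-0.58,1.44,-1.89],[-0.58,1.66,-1.7],[-0.58,1.86,-1.49],[-0.58,2.02,-1.25],[-0.58,2.16,-1.0]], "delta_rot": [[-7,0,0],[-7,0,0],[-7,0,0],[-7,0,0],[-7,0,0]]}}

```text
time: 0.93
tool_pos: [0.1198, -0.419, 0.2603]
tcp_rot: [0.069, 1.57, -0.067]
wrist_force: [0.5, 0.4, 0.7]
width: 0.996
```

Emit:
{"method": "carry_out", "body": {"offset": [[0.3,1.34,2.64],[0.33,1.07,2.76],[0.37,0.8,2.85],[0.42,0.52,2.9],[0.49,0.24,2.93]], "delta_rot": [[-5.9,-1.6,-2.2],[-5.9,-1.6,-2.2],[-5.9,-1.6,-2.2],[-5.9,-1.6,-2.2],[-5.9,-1.6,-2.2]]}}

```text
time: 1.35
tool_pos: [0.2589, -0.3649, 0.2455]
tcp_rot: [-0.483, 1.408, 0.176]
wrist_force: [0.2, 0.1, 0.2]
width: 1.003
```

Emit:
{"method": "carry_out", "body": {"offset": [[0.57,-0.04,2.92],[0.65,-0.32,2.89],[0.75,-0.59,2.82],[0.85,-0.84,2.73],[0.96,-1.08,2.6]], "delta_rot": [[-5.9,-1.6,-2.2],[-5.9,-1.6,-2.2],[-5.9,-1.6,-2.2],[-5.9,-1.6,-2.2],[-5.9,-1.6,-2.2]]}}

```text
time: 1.77
tool_pos: [0.3965, -0.3099, 0.2308]
tcp_rot: [-1.007, 1.165, 0.413]
wrist_force: [0.3, -0.9, 1.1]
width: 1.0
```

Emit:
{"method": "carry_out", "body": {"offset": [[1.08,-1.3,2.45],[1.2,-1.5,2.28],[0,0,0],[0,0,0],[0,0,0]], "delta_rot": [[-5.9,-1.6,-2.2],[-5.9,-1.6,-2.2],[0,0,0],[0,0,0],[0,0,0]]}}

```text
time: 2.18
tool_pos: [0.4501, -0.289, 0.2249]
tcp_rot: [-1.202, 1.049, 0.502]
wrist_force: [0.6, 0.6, 0.5]
width: 1.001
```

Run:
```python
from h import *
s=read_state();print({k:np.round(v,3).tolist() for k,v in s.items()})
p,d,cal=snap("wrist","w1");W=cloud(d,cal)
P=p.astype(int)
blue=(P[...,2]>P[...,0]+40)&(W[...,2]<.2);print(blue.sum())
nb,l,st,c=cv2.connectedComponentsWithStats(blue.astype(np.uint8))
for i in range(1,nb):
    if st[i,4]>15: print(c[i].round(1),st[i,4],np.nanmedian(W[l==i],0).round(4))
```

```text
{'time': 2.183, 'q': [-0.735, -0.38, 2.268, 0.244, 0.761, -2.044], 'joint_vel': [-0.013, -0.005, -0.01, 0.002, -0.002, -0.003], 'joint_torque': [0.402, -17.816, -38.714, 0.872, -2.383, -0.011], 'tool_pos': [0.45, -0.289, 0.225], 'tcp_rot': [-1.202, 1.049, 0.502], 'wrist_force': [0.552, 0.609, 0.534], 'torque': [0.106, 0.182, -0.016], 'width': 1.001}
719
[280.7 149.3] 75 [ 0.4801 -0.35    0.071 ]
[308.9 149.8] 71 [ 0.4911 -0.3248  0.0713]
[337.  150.6] 73 [ 0.5027 -0.2998  0.0714]
[365.1 151.2] 70 [ 0.5139 -0.2744  0.071 ]
[281.2 190.7] 70 [ 0.5122 -0.3645  0.0928]
[308.4 191.2] 67 [ 0.5234 -0.3391  0.0933]
[335.8 191.9] 67 [ 0.5347 -0.3142  0.093 ]
[363.  192.2] 68 [ 0.5457 -0.2887  0.0929]
[502.6 206.4] 28 [ 0.7147 -0.1367  0.0191]
[516.8 206.5] 30 [ 0.7226 -0.1185  0.0197]
```

View pics/w1.png

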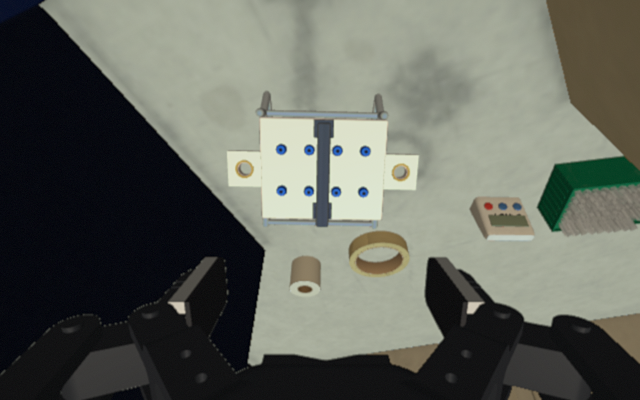

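The wrist picture shows all eight ports, at (280–365, 150–192), with the handle bar at column 323 between them. The fingers are open and straddle nothing yet, and the timer is at (505,215).

Run:
```python
from h import *
A=np.array([[0.4801,-0.35,0.071],[0.4911,-0.3248,0.0713],[0.5027,-0.2998,0.0714],[0.5139,-0.2744,0.071],[0.5122,-0.3645,0.0928],[0.5234,-0.3391,0.0933],[0.5347,-0.3142,0.093],[0.5457,-0.2887,0.0929]])
c=A.mean(0);x=A[4:].mean(0)-A[:4].mean(0);y=(A[[3,7]]-A[[0,4]]).mean(0)
x/=np.linalg.norm(x);n=np.cross(x,y);n/=np.linalg.norm(n);print(c,x,y,n,np.degrees(np.arccos(n[2])))
bar=c+.025*n;print("bar",bar)
# bar check from image depth
p,d,cal=load("wrist","w1");W=cloud(d,cal);m=(p.max(2)<70);m[:120]=0;m[226:]=0;m[:,:305]=0;m[:,345:]=0
L=(W-bar)@np.c_[x,np.cross(n,x),n];print("bar local med",np.nanmedian(L[m],0),np.nanpercentile(L[m],[5,95],axis=0))
np.savez("lid.npz",bar=bar,n=n,x=x)
G=frame(-n,np.cross(n,x))
plan([(G,bar+n*.03,3),(G,bar-n*.018,4)])
G2=frame([0,0,-1],np.cross([0,0,1],x))
```

```text
[ 0.512975  -0.3194375  0.0820875] [ 0.77501109 -0.34760638  0.52775716] [3.365e-02 7.570e-02 5.000e-05] [-0.48246869  0.21390491  0.84939311] 31.854278247539707
bar [ 0.50091328 -0.31408988  0.10332233]
bar local med [-0.03862595  0.00424494  0.00569996] [[-0.04764472 -0.01369213 -0.02515954]
 [ 0.03315075  0.01409563  0.00733704]]
n 3 turn/row [0.42, 0.15, -0.44]
  off [[3.46, 0.47, -0.08], [3.46, 0.5, -0.08], [3.45, 0.53, -0.07]]
n 4 turn/row [0.0, 0.0, 0.0]
  off [[1.2, 0.0, 0.0], [1.2, 0.0, 0.0], [1.2, 0.0, 0.0], [1.2, 0.0, 0.0]]
```

Emit:
{"method": "carry_out", "body": {"offset": [[3.4,0.48,-0.08],[3.4,0.5,-0.08],[3.5,0.53,-0.07],[1.2,0,0],[1.2,0,0]], "delta_rot": [[0.4,0.15,-0.4],[0.4,0.15,-0.4],[0.5,0.15,-0.5],[0,0,0],[0,0,0]]}}

```text
time: 2.65
tool_pos: [0.4966, -0.3122, 0.1061]
tcp_rot: [-1.192, 1.046, 0.468]
wrist_force: [0.6, 0.3, 0.3]
width: 1.0
```

Emit:
{"method": "carry_out", "body": {"offset": [[1.2,0,0],[1.2,0,0],[0,0,0],[0,0,0],[0,0,0]], "delta_rot": [[0,0,0],[0,0,0],[0,0,0],[0,0,0],[0,0,0]]}}

```text
time: 3.07
tool_pos: [0.5095, -0.318, 0.0892]
tcp_rot: [-1.196, 1.044, 0.465]
wrist_force: [1.0, -0.1, 0.6]
width: 1.001
```

Run:
```python
from h import *
R,p=pose();z=np.load("lid.npz");n,x,bar=z["n"],z["x"],z["bar"]
print("tcp-bar local",np.c_[x,np.cross(n,x),n].T@(p-bar)*1000, "tool z.lidy",R.as_matrix()[:,2]@np.cross(n,x),read_state()["wrist_force"])
pp,d,cal=snap("wrist","w2")
```

```text
tcp-bar local [  0.57652619  -0.07565872 -16.94507952] tool z.lidy 0.9999998637056671 [ 0.966082   -0.11578401  0.63952767]
```

View pics/w2.png

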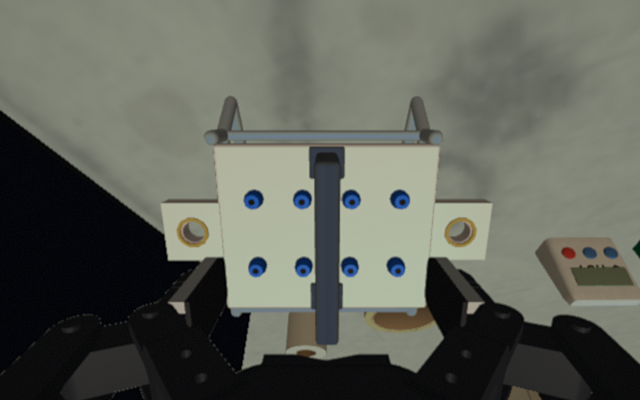

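The bar at column 328 is centred between the pads. Closing on it.

Emit:
{"method": "carry_out", "body": {"offset": [[0,0,0],[0,0,0],[0,0,0],[0,0,0],[0,0,0]], "delta_rot": [[0,0,0],[0,0,0],[0,0,0],[0,0,0],[0,0,0]], "fingers": -1, "newtons": 90}}

```text
time: 3.53
tool_pos: [0.5096, -0.3173, 0.0887]
tcp_rot: [-1.196, 1.043, 0.466]
wrist_force: [-0.5, -0.3, -1.3]
width: 0.302
```

Emit:
{"method": "carry_out", "body": {"offset": [[0,0,0],[0,0,0],[0,0,0],[0,0,0],[0,0,0]], "delta_rot": [[0,0,0],[0,0,0],[0,0,0],[0,0,0],[0,0,0]]}}

```text
time: 3.95
tool_pos: [0.5096, -0.3173, 0.0884]
tcp_rot: [-1.196, 1.044, 0.467]
wrist_force: [0.2, 0.9, -1.0]
width: -0.003
```

Emit:
{"method": "carry_out", "body": {"offset": [[-0.5,0,0],[-1,0,0],[-1.5,0,0],[-2,0,0],[-2,0,0]], "delta_rot": [[0,0,0],[0,0,0],[0,0,0],[0,0,0],[0,0,0]]}}

```text
time: 4.37
tool_pos: [0.4749, -0.3019, 0.1486]
tcp_rot: [-1.196, 1.044, 0.467]
wrist_force: [0.1, -0.2, 0.4]
width: -0.003
```

Emit:
{"method": "carry_out", "body": {"offset": [[-2,0,0],[-1,0,0],[0,0,0],[0,0,0],[0,0,0]], "delta_rot": [[0,0,0],[0,0,0],[0,0,0],[0,0,0],[0,0,0]]}}

```text
time: 4.78
tool_pos: [0.4611, -0.2958, 0.1727]
tcp_rot: [-1.196, 1.044, 0.467]
wrist_force: [-0.0, 0.0, 0.3]
width: -0.001
```

```bash
cat >> h.py <<'E'
def ports(p,d,cal,zmax=1):
    """lid ports in tool-independent world coords: rows u,v,X,Y,Z (row order), from depth"""
    P=p.astype(int);W=cloud(d,cal);b=(P[...,2]>P[...,0]+40)&(d<.4)
    nb,l,st,c=cv2.connectedComponentsWithStats(b.astype(np.uint8))
    return np.array([[*c[i],*np.nanmedian(W[l==i],0)] for i in range(1,nb) if st[i,4]>40])
def lidframe(A):
    """A: ports array; returns rotation columns x,y,n and underside origin"""
    A=A[np.argsort(A[:,1])];lo=A[:4][np.argsort(A[:4,0])];hi=A[4:][np.argsort(A[4:,0])]
    # image up = tool +y = lid -x ; image right = tool z = lid y
    x=hi[:,2:].mean(0)-lo[:,2:].mean(0);y=(hi[3]-hi[0]+lo[3]-lo[0])[2:]/2
    x/=np.linalg.norm(x);n=np.cross(x,y);n/=np.linalg.norm(n);y=np.cross(n,x)
    return np.c_[x,y,n],A[:,2:].mean(0)-.019*n
E
python3 - <<'E'
from h import *
s=read_state();R,q=pose();print(s["width"],s["wrist_force"],q,np.round(s["q"],2))
p,d,cal=snap("wrist","w3");A=ports(p,d,cal);print(A.round(3))
L,o=lidframe(A);print("lid axes in tool",(R.as_matrix().T@L).round(3),"origin in tool mm",R.inv().apply(o-q)*1000)
E
```

```text
-0.001059898658795533 [-0.01780969  0.02095791  0.3006345 ] [ 0.46109851 -0.29576441  0.17265002] [-0.73 -0.31  2.33  0.29  0.61 -2.07]
[[ 2.76188e+02  1.72069e+02  4.80000e-01 -3.50000e-01  7.10000e-02]
 [ 3.08979e+02  1.72103e+02  4.91000e-01 -3.25000e-01  7.10000e-02]
 [ 3.41701e+02  1.71969e+02  5.02000e-01 -3.00000e-01  7.10000e-02]
 [ 3.74250e+02  1.72062e+02  5.13000e-01 -2.74000e-01  7.10000e-02]
 [ 2.78030e+02  2.18818e+02  5.12000e-01 -3.64000e-01  9.30000e-02]
 [ 3.09490e+02  2.18698e+02  5.23000e-01 -3.39000e-01  9.30000e-02]
 [ 3.72396e+02  2.18792e+02  5.46000e-01 -2.89000e-01  9.30000e-02]
 [ 3.40851e+02  2.18862e+02  5.34000e-01 -3.14000e-01  9.30000e-02]]
lid axes in tool [[ 0.002  0.001 -1.   ]
 [-1.    -0.002 -0.002]
 [-0.002  1.     0.001]] origin in tool mm [126.10190867  -0.33396631  -0.79957543]
```

The fingers read fully shut and the lid did not move, so the grasp missed. I'll look at why.

View pics/w3.png

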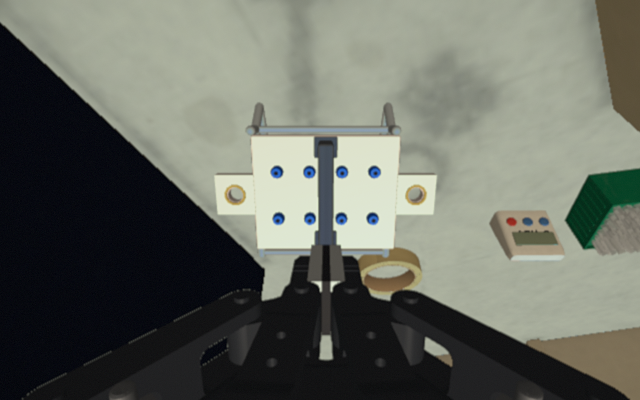

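```bash
python3 - <<'E'
from h import *
for t in ("w2","w3"):
    p,d,(c,R,o)=load("wrist",t);M=c["mount"]
    I=(c,M[:3,:3],M[:3,3]);T=cloud(d,I)
    for u,v in ([(316,248),(335,248),(316,262),(335,262),(316,275),(335,275),(326,300),(326,350)] if t=="w3" else [(328,200),(328,250),(328,320),(328,338),(210,270),(190,300),(445,270),(465,300),(302,200),(302,268)]): print(t,u,v,(T[v,u]*1000).round(1),p[v,u])
E
cat >/dev/null <<'E'
E
python3 - <<'E'
import cv2
p=cv2.imread("pics/w3.png");cv2.imwrite("pics/c3.png",cv2.resize(p[220:370,240:420],None,fx=4,fy=4,interpolation=cv2.INTER_CUBIC))
E
```

```text
w2 328 200 [-24.3  30.3   0.7] [51 58 67]
w2 328 250 [-24.1   5.7   0.8] [51 58 68]
w2 328 320 [-24.5 -32.3   0.9] [53 58 69]
w2 328 338 [-24.5 -42.9   0.9] [51 57 68]
w2 210 270 [-58.5  12.4 -43.3] [7 8 8]
w2 190 300 [-78.   11.7 -43.2] [8 9 9]
w2 445 270 [-57.4  11.9  44.4] [58 57 52]
w2 465 300 [-78.2  12.   43.5] [15 13 13]
w2 302 200 [  7.2  22.1 -13.5] [26 31 49]
w2 302 268 [  6.6 -18.9 -14.1] [ 39  69 122]
w3 316 248 [-36.9  12.1  -4.5] [82 79 73]
w3 335 248 [-37.6  12.4   3.7] [81 79 73]
w3 316 262 [-51.3  12.3  -4.1] [82 79 73]
w3 335 262 [-52.4  12.8   3.3] [81 79 73]
w3 316 275 [-61.7  12.1  -3.9] [82 79 73]
w3 335 275 [-63.3  12.9   3. ] [81 79 73]
w3 326 300 [-66.8   5.   -0.2] [58 54 52]
w3 326 350 [ 499.6 -475.2    1.1] [168 174 157]
```

View pics/c3.png

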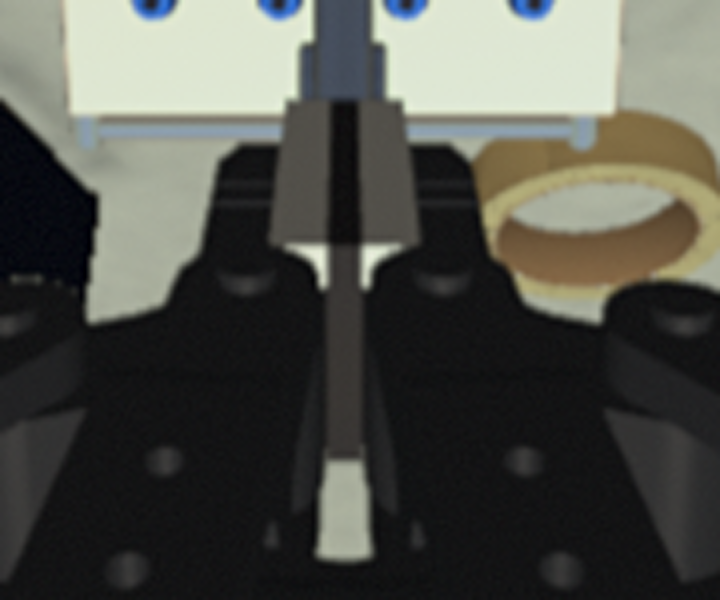

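The crop shows the shut fingertips at crop row 100 (image row 245), which the camera places 35 mm behind the reported TCP. That agrees with the missed grasp. I'll treat the real fingertip as tool x = -34 mm and go deeper.

Emit:
{"method": "carry_out", "body": {"offset": [[0,0,0],[1.5,0,-0.04],[2.5,0,-0.04],[2.5,0,0],[2,0,0]], "delta_rot": [[0,0,0],[0,0,0],[0,0,0],[0,0,0],[0,0,0]], "fingers": 1}}

```text
time: 5.25
tool_pos: [0.5021, -0.3146, 0.0987]
tcp_rot: [-1.195, 1.045, 0.469]
wrist_force: [-0.1, 0.2, 0.2]
width: 0.713
```

Emit:
{"method": "carry_out", "body": {"offset": [[1,0,0],[1,0,0],[1,0,0],[1,0,0],[0,0,0]], "delta_rot": [[0,0,0],[0,0,0],[0,0,0],[0,0,0],[0,0,0]]}}

```text
time: 5.67
tool_pos: [0.5212, -0.323, 0.0655]
tcp_rot: [-1.195, 1.045, 0.469]
wrist_force: [-0.5, -0.0, -0.3]
width: 1.002
```

Run:
```python
from h import *
R,q=pose();z=np.load("lid.npz")
print("bar in tool",R.inv().apply(z["bar"]-q)*1000,read_state()["wrist_force"])
p,d,cal=snap("wrist","w4");M=cal[0]["mount"];T=cloud(d,(cal[0],M[:3,:3],M[:3,3]))
m=np.isfinite(T[...,2])&(abs(T[...,2])>.03)&(abs(T[...,2])<.06)&(p.max(2)<100)&(T[...,0]>-.12);Q=T[m]*1000
print("fingers x max L/R",np.percentile(Q[Q[:,2]<0,0],[90,99]),np.percentile(Q[Q[:,2]>0,0],[90,99]))
m=(abs(T[...,2])<.012)&(p.max(2)<75)&(abs(T[...,1])<.04);Q=T[m]*1000;print("bar top x",np.nanpercentile(Q[:,0],[10,50,90]),"z",np.nanpercentile(Q[:,2],[5,95]))
```

```text
bar in tool [-4.38507003e+01 -1.03085087e+00 -3.61257629e-04] [-0.54132215 -0.00912572 -0.31161821]
fingers x max L/R [-14.33629896 163.89948888] [-13.92229119  26.72808944]
bar top x [-114.09559689  -52.06846292  -50.25462601] z [-9.98695974 10.14295053]
```

Emit:
{"method": "carry_out", "body": {"offset": [[0.35,-0.05,0],[0.3,-0.05,0],[0,0,0],[0,0,0],[0,0,0]], "delta_rot": [[0,0,0],[0,0,0],[0,0,0],[0,0,0],[0,0,0]]}}

```text
time: 6.13
tool_pos: [0.5254, -0.3252, 0.0627]
tcp_rot: [-1.197, 1.043, 0.466]
wrist_force: [0.0, -0.8, -0.5]
width: 0.999
```

Emit:
{"method": "carry_out", "body": {"offset": [[0,0,0],[0,0,0],[0,0,0],[0,0,0],[0,0,0]], "delta_rot": [[0,0,0],[0,0,0],[0,0,0],[0,0,0],[0,0,0]], "fingers": -1, "newtons": 90}}

```text
time: 6.55
tool_pos: [0.5253, -0.3251, 0.0623]
tcp_rot: [-1.196, 1.044, 0.467]
wrist_force: [-0.2, -0.3, 0.3]
width: 0.298
```

Emit:
{"method": "carry_out", "body": {"offset": [[0,0,0],[0,0,0],[0,0,0],[0,0,0],[0,0,0]], "delta_rot": [[0,0,0],[0,0,0],[0,0,0],[0,0,0],[0,0,0]]}}

```text
time: 6.97
tool_pos: [0.5251, -0.325, 0.0624]
tcp_rot: [-1.196, 1.044, 0.467]
wrist_force: [-5.7, 2.5, 5.6]
width: 0.124
```

Gripped: width 0.124 is about 11 mm. I'll lift square to the slope and check.

Emit:
{"method": "carry_out", "body": {"offset": [[-0.3,0,0],[-0.7,0,0],[-1,0,0],[-1.5,0,0],[-1.5,0,0]], "delta_rot": [[0,0,0],[0,0,0],[0,0,0],[0,0,0],[0,0,0]]}}

```text
time: 7.38
tool_pos: [0.4995, -0.313, 0.1034]
tcp_rot: [-1.194, 1.045, 0.471]
wrist_force: [0.0, -1.9, -3.3]
width: 0.118
```

Emit:
{"method": "carry_out", "body": {"offset": [[-2,0,0],[-2,0,0],[-1,0,0],[0,0,0],[0,0,0]], "delta_rot": [[0,0,0],[0,0,0],[0,0,0],[0,0,0],[0,0,0]]}}

```text
time: 7.8
tool_pos: [0.4768, -0.3037, 0.1473]
tcp_rot: [-1.197, 1.043, 0.466]
wrist_force: [0.3, 0.7, -2.0]
width: 0.126
```

Run:
```python
from h import *
s=read_state();R,q=pose();print(s["width"],s["wrist_force"],q,np.round(s["q"],2))
p,d,cal=snap("wrist","w5");A=ports(p,d,cal);print(len(A),A[:,:2].round(0).tolist())
L,o=lidframe(A);print("lid axes in tool",(R.as_matrix().T@L).round(3),"origin in tool mm",R.inv().apply(o-q)*1000)
```

```text
0.1264648655611481 [ 0.27012272  0.71112923 -2.02747078] [ 0.47679286 -0.30373177  0.14725938] [-0.72 -0.24  2.33  0.31  0.54 -2.09]
7 [[238.0, 215.0], [296.0, 215.0], [355.0, 215.0], [413.0, 215.0], [544.0, 229.0], [246.0, 290.0], [405.0, 290.0]]Traceback (most recent call last):
  File "<stdin>", line 4, in <module>
  File "h.py", line 48, in lidframe
    x=hi[:,2:].mean(0)-lo[:,2:].mean(0);y=(hi[3]-hi[0]+lo[3]-lo[0])[2:]/2
                                           ~~^^^
IndexError: index 3 is out of bounds for axis 0 with size 3
```

```bash
cat >> h.py <<'E'
def lidfit(p,d,cal):
    """Kabsch of visible ports against their grid (lid x +-20.7, y +-13.8/41.4, z 19 mm); returns axes, origin, residual"""
    A=ports(p,d,cal);M=cal[0]["mount"];Rt=cal[1]@M[:3,:3].T;tp=cal[2]-Rt@M[:3,3]
    T=(A[:,2:]-tp)@Rt
    A=A[(abs(T[:,2])<.06)&(abs(T[:,1])<.04)];T=T[(abs(T[:,2])<.06)&(abs(T[:,1])<.04)]
    gy=np.array([-41.4,-13.8,13.8,41.4])/1e3
    loc=np.c_[np.where(T[:,1]>0,-.0207,.0207),gy[abs(T[:,2][:,None]-gy).argmin(1)],np.full(len(T),.019)]
    a,b=loc.mean(0),A[:,2:].mean(0);Rl,rs=Ro.align_vectors(A[:,2:]-b,loc-a)
    return Rl.as_matrix(),b-Rl.apply(a),rs,len(A)
E
python3 - <<'E'
from h import *
R,q=pose();p,d,cal=load("wrist","w5")
L,o,rs,n=lidfit(p,d,cal);print(n,rs,"lid in tool",(R.as_matrix().T@L).round(3),"origin mm",R.inv().apply(o-q)*1000,"tilt",np.degrees(np.arccos(L[2,2])))
np.savez("rel.npz",L=R.as_matrix().T@L,o=R.inv().apply(o-q))
# target: above seat, seat from pins
y=np.array([-.124,.105,0]);y/=np.linalg.norm(y)
P=frame([0,0,-1],y); seat=np.array([.5,.3485,.07])
print("P",P.as_matrix().round(3))
# level where it is, raise, swing over cabinet
lev=frame([0,0,-1],R.as_matrix()[:,2])
h=.31
m1=np.array([.44,-.29,h])
mid=frame([0,0,-1],Ro.from_rotvec([0,0,36.6],degrees=True).apply(lev.as_matrix()[:,2]))
end=seat+[0,0,-.07+.07+.05+.01]+P.apply([-R.inv().apply(o-q)[0],0,0])
print("end",end)
plan([(lev,m1,5),(mid,np.array([.53,.0,h]),10),(P,np.array([.5,.3485,h-.05]),13)])
E
```

```text
6 0.003477415030678371 lid in tool [[ 0.047  0.002 -0.999]
 [-0.999  0.    -0.047]
 [ 0.     1.     0.002]] origin mm [-4.08581409  2.86686573 -0.59710038] tilt 29.11106064535402
P [[ 0.    -0.646 -0.763]
 [ 0.    -0.763  0.646]
 [-1.     0.     0.   ]]
end [0.5        0.3485     0.12591419]
n 5 turn/row [-0.01, 0.03, 6.36]
  off [[-3.19, -1.06, -0.04], [-3.29, -0.7, -0.05], [-3.35, -0.33, -0.05], [-3.36, 0.04, -0.05], [-3.34, 0.41, -0.05]]
n 10 turn/row [-3.66, -0.0, -0.0]
  off [[0.0, 0.36, 3.02], [0.0, 0.17, 3.03], [0.0, -0.03, 3.04], [0.0, -0.22, 3.03], [0.0, -0.41, 3.01], [0.0, -0.61, 2.98], [0.0, -0.79, 2.93], [0.0, -0.98, 2.87], [0.0, -1.16, 2.81], [0.0, -1.34, 2.73]]
n 13 turn/row [-2.86, 0.0, 0.0]
  off [[0.38, -0.36, 2.67], [0.38, -0.49, 2.65], [0.38, -0.62, 2.62], [0.38, -0.75, 2.58], [0.38, -0.88, 2.54], [0.38, -1.01, 2.5], [0.38, -1.13, 2.44], [0.38, -1.25, 2.38], [0.38, -1.37, 2.32], [0.38, -1.48, 2.25], [0.38, -1.59, 2.17], [0.38, -1.7, 2.09], [0.38, -1.8, 2.0]]
```

Emit:
{"method": "carry_out", "body": {"offset": [[-3.19,-1.06,-0.04],[-3.29,-0.7,-0.05],[-3.35,-0.33,-0.05],[-3.36,0.04,-0.05],[-3.34,0.41,-0.05]], "delta_rot": [[0,0,6.36],[0,0,6.36],[0,0,6.36],[0,0,6.36],[0,0,6.36]]}}

```text
time: 8.27
tool_pos: [0.4402, -0.2899, 0.3082]
tcp_rot: [-0.898, 1.371, 0.892]
wrist_force: [1.3, 0.2, -2.7]
width: 0.126
```

Emit:
{"method": "carry_out", "body": {"offset": [[0,0.36,3.02],[0,0.17,3.03],[0,-0.03,3.04],[0,-0.22,3.03],[0,-0.41,3.01]], "delta_rot": [[-3.66,0,0],[-3.66,0,0],[-3.66,0,0],[-3.66,0,0],[-3.66,0,0]]}}

```text
time: 8.68
tool_pos: [0.4858, -0.1433, 0.3053]
tcp_rot: [-1.143, 1.245, 1.131]
wrist_force: [1.1, 0.1, -3.1]
width: 0.12
```

Emit:
{"method": "carry_out", "body": {"offset": [[0,-0.61,2.98],[0,-0.79,2.93],[0,-0.98,2.87],[0,-1.16,2.81],[0,-1.34,2.73]], "delta_rot": [[-3.66,0,0],[-3.66,0,0],[-3.66,0,0],[-3.66,0,0],[-3.66,0,0]]}}

```text
time: 9.1
tool_pos: [0.5304, 0.0022, 0.3057]
tcp_rot: [-1.379, 1.088, 1.364]
wrist_force: [0.3, -0.2, -3.0]
width: 0.121
```

Emit:
{"method": "carry_out", "body": {"offset": [[0.38,-0.36,2.67],[0.38,-0.49,2.65],[0.38,-0.62,2.62],[0.38,-0.75,2.58],[0.38,-0.88,2.54]], "delta_rot": [[-2.86,0,0],[-2.86,0,0],[-2.86,0,0],[-2.86,0,0],[-2.86,0,0]]}}

```text
time: 9.52
tool_pos: [0.5182, 0.1362, 0.2861]
tcp_rot: [-1.556, 0.942, 1.539]
wrist_force: [0.9, -0.2, -3.5]
width: 0.122
```

Run:
```python
from h import *
s=read_state();R,q=pose();print(s["width"],s["wrist_force"],q,np.round(s["q"],2))
p,d,cal=snap("wrist","w6")
L,o,rs,n=lidfit(p,d,cal);print(n,rs,"lid in tool",(R.as_matrix().T@L).round(3),"origin mm",R.inv().apply(o-q)*1000,"z axis",L[:,2])
y=np.array([-.124,.105,0]);P=frame([0,0,-1],y)
plan([(P,np.array([.5,.3485,.26]),8)])
```

```text
0.12247893517840311 [ 0.91967534 -0.19165474 -3.534008  ] [0.51821494 0.13618066 0.2860746 ] [ 0.21 -0.05  1.8  -0.    1.38 -1.83]
6 0.0032664602352195293 lid in tool [[ 0.053 -0.    -0.999]
 [-0.999  0.006 -0.053]
 [ 0.006  1.    -0.   ]] origin mm [-2.89620394  3.75600707  0.60736339] z axis [0.03681804 0.02509694 0.99900679]
n 8 turn/row [-2.8, -0.01, 0.06]
  off [[0.32, -1.0, 2.4], [0.32, -1.12, 2.35], [0.32, -1.23, 2.29], [0.32, -1.34, 2.23], [0.32, -1.45, 2.16], [0.32, -1.55, 2.09], [0.32, -1.65, 2.01], [0.31, -1.75, 1.93]]
```

View pics/w6.png

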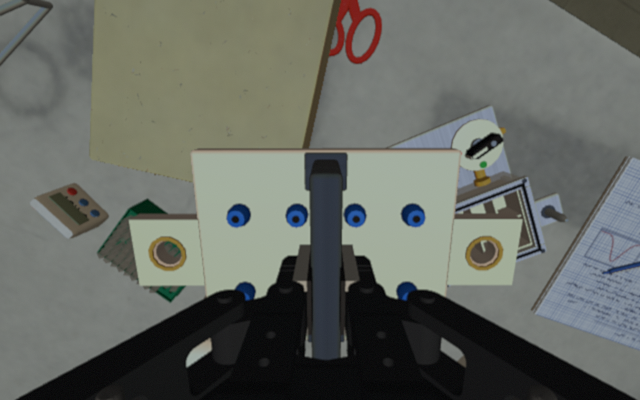

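The picture shows the lid held, with its ear holes at (168,253) and (485,252). The valve, the green dot at (484,164) and one pin at (552,212) are in view. I'll hold the lid just past the manifold so both pins, the valve and the holes fall in one image.

Run:
```python
from h import *
y=np.array([-.124,.105,0]);P=frame([0,0,-1],y)
p,d,cal=load("wrist","w6");W=cloud(d,cal)
print("bench z",np.nanmedian(W[80:140,400:440,2]),np.nanmedian(W[20:60,30:80,2]),np.nanmedian(W[320:390,560:,2]),"cab",np.nanmedian(W[20:140,120:300,2]))
plan([(P,np.array([.585,.447,.27]),10)])
```

```text
bench z -0.00032556186601623294 -0.00044480652057754533 8.739912898902968e-06 cab 0.17000179249796704
n 10 turn/row [-2.24, -0.01, 0.05]
  off [[0.17, -2.01, 2.41], [0.17, -2.1, 2.33], [0.17, -2.19, 2.24], [0.16, -2.28, 2.15], [0.16, -2.36, 2.06], [0.16, -2.44, 1.97], [0.16, -2.51, 1.87], [0.16, -2.58, 1.77], [0.15, -2.65, 1.67], [0.15, -2.71, 1.57]]
```

Emit:
{"method": "carry_out", "body": {"offset": [[0.17,-2.01,2.41],[0.17,-2.1,2.33],[0.17,-2.19,2.24],[0.16,-2.28,2.15],[0.16,-2.36,2.06]], "delta_rot": [[-2.24,0,0.05],[-2.24,0,0.05],[-2.24,0,0.05],[-2.24,0,0.05],[-2.24,0,0.05]]}}

```text
time: 9.98
tool_pos: [0.5537, 0.289, 0.2777]
tcp_rot: [-1.689, 0.816, 1.675]
wrist_force: [0.4, 0.1, -2.5]
width: 0.126
```

Emit:
{"method": "carry_out", "body": {"offset": [[0.16,-2.44,1.97],[0.16,-2.51,1.87],[0.16,-2.58,1.77],[0.15,-2.65,1.67],[0.15,-2.71,1.57]], "delta_rot": [[-2.24,0,0.05],[-2.24,0,0.05],[-2.24,0,0.05],[-2.24,0,0.05],[-2.24,0,0.05]]}}

```text
time: 10.4
tool_pos: [0.5887, 0.4416, 0.2688]
tcp_rot: [-1.818, 0.675, 1.807]
wrist_force: [-0.0, -0.6, -2.4]
width: 0.119
```

Emit:
{"method": "carry_out", "body": {"offset": [[0,0,0],[0,0,0],[0,0,0],[0,0,0],[0,0,0]], "delta_rot": [[0,0,0],[0,0,0],[0,0,0],[0,0,0],[0,0,0]]}}

```text
time: 10.82
tool_pos: [0.5887, 0.4387, 0.2717]
tcp_rot: [-1.817, 0.676, 1.803]
wrist_force: [0.3, 0.2, -2.2]
width: 0.127
```

Run:
```python
from h import *
s=read_state();R,q=pose();print(s["width"],s["wrist_force"],q,np.round(s["q"],2))
p,d,cal=snap("wrist","w7")
```

```text
0.12722935986245223 [ 0.27437342  0.21658349 -2.20506588] [0.5886528  0.43873984 0.27172264] [ 0.61  0.35  1.37 -0.01  1.42 -1.82]
```

View pics/w7.png

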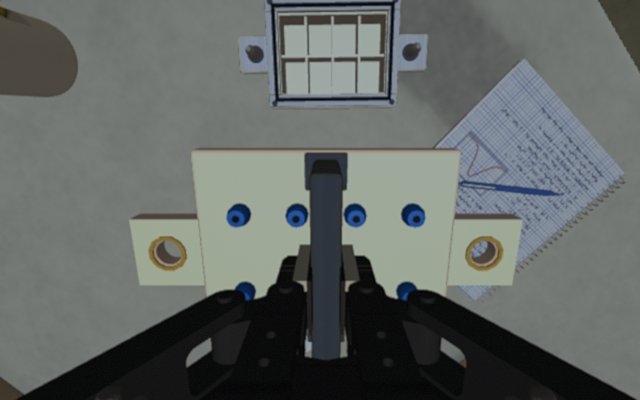

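Both pins are visible at (252,52) and (413,50), and the lid holes at (168,253) and (485,252). Measuring them now.

Run:
```python
from h import *
p,d,cal=load("wrist","w7");W=cloud(d,cal);c,R,o=cal;P=p.astype(int)
M=c["mount"];Rt=R@M[:3,:3].T;tp=o-Rt@M[:3,3]
# plate plane from white pixels of plate
m=(P.min(2)>150)&(d<.2)&(d>0);m=cv2.erode(m.astype(np.uint8),np.ones((7,7)))>0
Q=W[m];ctr=np.median(Q,0);n=np.linalg.svd(Q-Q.mean(0),full_matrices=False)[2][2];n*=np.sign(n[2]);r=(Q-Q.mean(0))@n
k=abs(r-np.median(r))<.002;n=np.linalg.svd(Q[k]-Q[k].mean(0),full_matrices=False)[2][2];n*=np.sign(n[2]);ctr=Q[k].mean(0)
print("plate pts",k.sum(),"n",n.round(4),"in tool",(Rt.T@n).round(4),"z",ctr)
H=[]
hsv=cv2.cvtColor(p,cv2.COLOR_RGB2HSV)
for u,v in ((168,253),(485,252)):
    w=np.zeros(d.shape,bool);w[v-24:v+25,u-24:u+25]=1
    g=w&(hsv[...,1]>90)&(hsv[...,0]<30)
    cn,_=cv2.findContours(g.astype(np.uint8),cv2.RETR_EXTERNAL,cv2.CHAIN_APPROX_NONE);cn=max(cn,key=cv2.contourArea)
    e=cv2.fitEllipse(cn);print("ring",e)
    ray=R@np.array([(e[0][0]-c["cx"])/c["fx"],(e[0][1]-c["cy"])/c["fy"],1])
    H.append(o+ray*(n@(ctr-o))/(n@ray))
H=np.array(H);print("holes",H.round(4),"dist",np.linalg.norm(H[1]-H[0]))
lo=H.mean(0)-.01*n;print("lid origin",lo.round(4),"in tool",(Rt.T@(lo-tp)*1000).round(1),"tool z vs y",(Rt.T@(H[1]-H[0])).round(4))
# pins
T=[]
for u,v in ((252,52),(413,50)):
    w=W[v-25:v+25,u-22:u+22].reshape(-1,3);t=w[w[:,2]>.097];s=w[(w[:,2]>.075)&(w[:,2]<.092)]
    print("pin tip",len(t),np.median(t,0).round(4),t.max(0)[2],"shaft",len(s),np.median(s,0).round(4)); T.append(np.median(t,0))
T=np.array(T);print("mid",T.mean(0),np.linalg.norm(T[1]-T[0]))
# flange
f=(W[...,2]>.064)&(W[...,2]<.075)&(d>.2);f[110:]=0;f[:,:200]=0;f[:,440:]=0
X=W[f][:,:2];yv=(T[1]-T[0])[:2];yv/=np.linalg.norm(yv);L=(X-T.mean(0)[:2])@np.c_[[yv[1],-yv[0]],yv]
print("flange local xy pct",np.percentile(L,[1,99],axis=0).round(4),"yaw y",np.degrees(np.arctan2(yv[1],yv[0])))
np.savez("meas.npz",H=H,T=T,n=n)
```

```text
plate pts 11053 n [-0.007   0.0057  1.    ] in tool [-1.0e+00  1.9e-03  4.0e-04] z [0.56398066 0.42198884 0.28603423]
ring ((167.0609130859375, 253.04869079589844), (31.81999397277832, 36.99677276611328), 112.67597961425781)
ring ((483.99365234375, 253.01231384277344), (31.80281639099121, 36.73554229736328), 65.8879623413086)
holes [[0.649  0.3872 0.2868]
 [0.5271 0.492  0.2854]] dist 0.16071943783306936
lid origin [0.5881 0.4395 0.2761] in tool [-4.4 -0.2  0.9] tool z vs y [1.000e-04 1.000e-04 1.607e-01]
pin tip 40 [0.5616 0.2951 0.1005] 0.10329248625142157 shaft 49 [0.5606 0.2981 0.0846]
pin tip 42 [0.4404 0.3968 0.1002] 0.10262332951183761 shaft 53 [0.4434 0.3963 0.0845]
mid [0.50098215 0.34595363 0.10036486] 0.15819294482064752
flange local xy pct [[-0.0492 -0.0953]
 [ 0.0507  0.0951]] yaw y 140.0009579542035
```

```bash
cat >> h.py <<'E'
LO=np.array([-.0044,-.0002,.0009]);YW=np.radians(140.0);SEAT=np.array([.501,.346,.07])
PL=frame([0,0,-1],[np.cos(YW),np.sin(YW),0])
def tcp(z,dx=0,dy=0): return SEAT+[dx,dy,z]-PL.apply(LO)
E
python3 - <<'E'
from h import *
plan([(PL,tcp(.08),9)])
E
```

```text
n 9 turn/row [-0.08, -0.06, -0.01]
  off [[1.41, 1.42, 0.07], [1.41, 1.42, 0.07], [1.41, 1.42, 0.07], [1.41, 1.42, 0.07], [1.41, 1.42, 0.07], [1.41, 1.42, 0.07], [1.41, 1.42, 0.07], [1.41, 1.42, 0.07], [1.41, 1.42, 0.07]]
```

Emit:
{"method": "carry_out", "body": {"offset": [[1.41,1.42,0.07],[1.41,1.42,0.07],[1.41,1.42,0.07],[1.41,1.42,0.07],[1.41,1.42,0.07]], "delta_rot": [[-0.08,-0.06,0],[-0.08,-0.06,0],[-0.08,-0.06,0],[-0.08,-0.06,0],[-0.08,-0.06,0]]}}

```text
time: 11.28
tool_pos: [0.5397, 0.3864, 0.2017]
tcp_rot: [-1.817, 0.667, 1.81]
wrist_force: [-0.2, -0.4, -3.6]
width: 0.122
```

Emit:
{"method": "carry_out", "body": {"offset": [[1.41,1.42,0.07],[1.41,1.42,0.07],[1.41,1.42,0.07],[1.41,1.42,0.07],[0,0,0]], "delta_rot": [[-0.08,-0.06,0],[-0.08,-0.06,0],[-0.08,-0.06,0],[-0.08,-0.06,0],[0,0,0]]}}

```text
time: 11.7
tool_pos: [0.4973, 0.342, 0.1419]
tcp_rot: [-1.813, 0.67, 1.825]
wrist_force: [-0.2, -0.9, -4.7]
width: 0.122
```

Emit:
{"method": "carry_out", "body": {"offset": [[0,0,0],[0,0,0],[0,0,0],[0,0,0],[0,0,0]], "delta_rot": [[0,0,0],[0,0,0],[0,0,0],[0,0,0],[0,0,0]]}}

```text
time: 12.12
tool_pos: [0.5023, 0.3468, 0.1463]
tcp_rot: [-1.817, 0.66, 1.817]
wrist_force: [-0.7, -0.6, -2.6]
width: 0.123
```

Run:
```python
from h import *
R,q=pose();print(q,tcp(.08),(tcp(.08)-q)*1000,read_state()["wrist_force"])
plan([(PL,tcp(.037),3),(PL,tcp(.016),4)])
a,_,_=snap("wrist","w8");b,_,_=snap("scene","s8");e,_,_=snap("side","d8")
I=np.zeros((560,800,3),np.uint8)
f=lambda im,v0,v1,u0,u1,k:cv2.resize(im[v0:v1,u0:u1],None,fx=k,fy=k,interpolation=cv2.INTER_CUBIC)
I[:320,:400]=f(b,190,270,215,315,4);I[:320,400:]=f(e,225,305,295,395,4)
I[320:,:400]=f(a,200,320,100,300,2)[:240];I[320:,400:]=f(a,200,320,380,580,2)[:240]
cv2.imwrite("pics/m8.png",I[:,:,::-1])
```

```text
[0.50232444 0.34677989 0.14631553] [0.50156088 0.34526828 0.1456    ] [-0.76355675 -1.51160371 -0.71553181] [-0.7084721  -0.57490037 -2.58002914]
n 3 turn/row [0.02, 0.0, 0.01]
  off [[1.46, 0.06, -0.01], [1.46, 0.06, -0.01], [1.46, 0.06, -0.01]]
n 4 turn/row [0.0, 0.0, 0.0]
  off [[0.53, 0.0, 0.0], [0.53, 0.0, 0.0], [0.53, 0.0, 0.0], [0.53, 0.0, 0.0]]
```

View pics/m8.png

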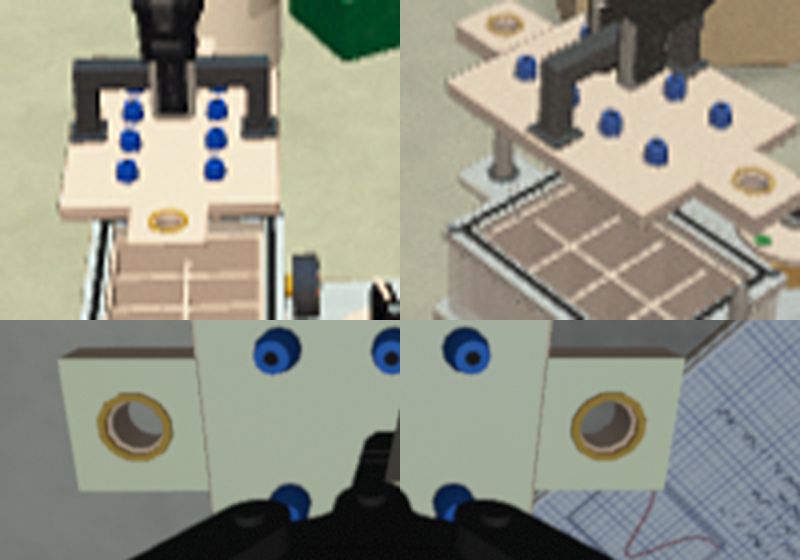

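The lid hovers level above both pins. The ring centres are scene (257,245) and side (321,230) and (383,270). I'll cross-check holes against pin tips using the fixed cameras only.

Run:
```python
from h import *
R,q=pose();lidz=(q+R.apply(LO))[2];print("lid z",lidz, "lid origin",q+R.apply(LO))
for n,tag,rings in (("scene","s8",[(257,245)]),("side","d8",[(321,230),(383,270)])):
    cal=cam(n);z=np.load(n+"0.npz");W0=cloud(z["d"],cal)
    for T in ([.5616,.2951],[.4404,.3968]):
        m=(np.hypot(W0[...,0]-T[0],W0[...,1]-T[1])<.012)&(W0[...,2]>.088)&(W0[...,2]<.11)
        vv,uu=np.nonzero(m)
        if len(vv): 
            t=vv.min();u=uu[vv<=t+1].mean();print(n,"tip px",u,t,"xy@.102",rayz((u,t),.102,cal)[0].round(4))
    p,d,_=load("scene",tag) if 0 else (np.load(tag+".npz")["p"],0,0)
    hsv=cv2.cvtColor(p,cv2.COLOR_RGB2HSV)
    for u,v in rings:
        w=np.zeros(p.shape[:2],bool);w[v-7:v+8,u-9:u+10]=1
        g=w&(hsv[...,1]>105)&(hsv[...,0]<30);vv,uu=np.nonzero(g)
        c=((uu.min()+uu.max())/2,(vv.min()+vv.max())/2);print(n,"ring",c,len(vv),np.ptp(uu),np.ptp(vv),"xy",rayz(c,lidz+.01,cal)[0].round(4))
print("expected holes",[(q+R.apply(LO)+R.apply([0,0,s])).round(4) for s in (-.08,.08)])
```

```text
lid z 0.1498495045242157 lid origin [0.50101028 0.34702797 0.1498495 ]
scene tip px 261.5 227 xy@.102 [0.5602 0.2986 0.102 ]
scene tip px 258.8 271 xy@.102 [0.4387 0.4009 0.102 ]
scene ring (np.float64(256.5), np.float64(244.5)) 28 9 5 xy [0.4433 0.3997 0.1598]
side tip px 320.5 255 xy@.102 [0.5646 0.2958 0.102 ]
side tip px 380.0 296 xy@.102 [0.442  0.3992 0.102 ]
side ring (np.float64(321.0), np.float64(230.5)) 8 8 3 xy [0.565  0.2933 0.1598]
side ring (np.float64(382.5), np.float64(269.5)) 13 9 5 xy [0.4428 0.3967 0.1598]
expected holes [array([0.5624, 0.2957, 0.1498]), array([0.4397, 0.3984, 0.1499])]
```

Emit:
{"method": "carry_out", "body": {"offset": [[1.2,0,0],[1.2,0,0],[1.0,0,0],[0.7,0,0],[0,0,0]], "delta_rot": [[0.02,0,0],[0.02,0,0],[0.02,0,0],[0,0,0],[0,0,0]]}}

```text
time: 12.68
tool_pos: [0.499, 0.3445, 0.1005]
tcp_rot: [-1.814, 0.668, 1.823]
wrist_force: [-0.4, -0.5, -3.6]
width: 0.121
```

Emit:
{"method": "carry_out", "body": {"offset": [[0,0,0],[0,0,0],[0,0,0],[0,0,0],[0,0,0]], "delta_rot": [[0,0,0],[0,0,0],[0,0,0],[0,0,0],[0,0,0]]}}

```text
time: 13.1
tool_pos: [0.5016, 0.3462, 0.1049]
tcp_rot: [-1.816, 0.661, 1.817]
wrist_force: [0.2, -0.1, -2.7]
width: 0.126
```

Run:
```python
from h import *
R,q=pose();print("lid",q+R.apply(LO),np.degrees((R.inv()*PL).as_rotvec()),read_state()["wrist_force"])
a,_,_=snap("wrist","w9");b,_,_=snap("scene","s9");e,_,_=snap("side","d9")
I=np.zeros((560,800,3),np.uint8)
f=lambda im,v0,v1,u0,u1,k:cv2.resize(im[v0:v1,u0:u1],None,fx=k,fy=k,interpolation=cv2.INTER_CUBIC)
I[:320,:400]=f(b,210,290,215,315,4);I[:320,400:]=f(e,240,320,300,400,4)
I[320:,:400]=f(a,210,270,120,220,4);I[320:,400:]=f(a,210,270,430,530,4)
cv2.imwrite("pics/m9.png",I[:,:,::-1])
```

```text
lid [0.50106161 0.34691679 0.10929538] [-0.00116788  0.02735502 -0.00797766] [ 0.24983666 -0.13686652 -2.67903077]
```

View pics/m9.png

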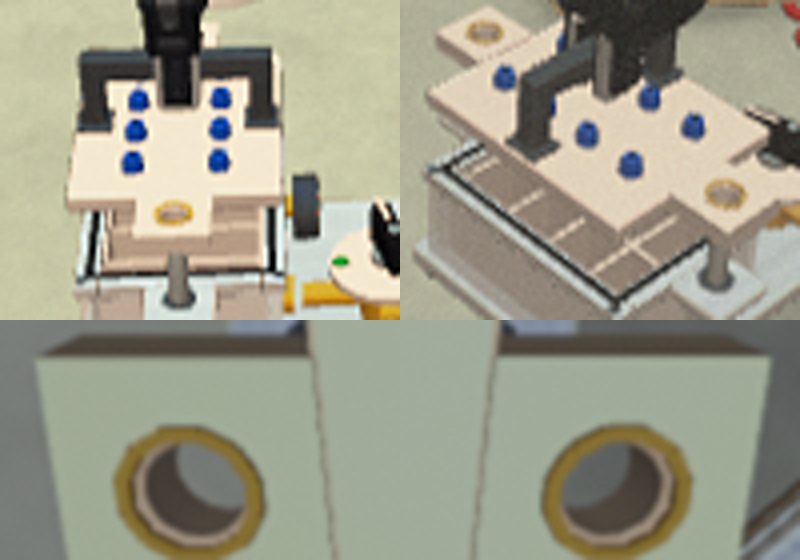

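The side and scene panels show the right-hand hole over its pin to within about 1.5 mm. I'll make a small correction, then descend gently.

Emit:
{"method": "carry_out", "body": {"offset": [[0.2,0.06,-0.11],[0.35,0,0],[0.35,0,0],[0.35,0,0],[0,0,0]], "delta_rot": [[0,0.03,0],[0,0,0],[0,0,0],[0,0,0],[0,0,0]]}}

```text
time: 13.67
tool_pos: [0.5007, 0.3442, 0.0902]
tcp_rot: [-1.816, 0.665, 1.82]
wrist_force: [-0.2, -0.5, -3.2]
width: 0.122
```

Run:
```python
from h import *
R,q=pose();s=read_state();print("lid",q+R.apply(LO),np.degrees((R.inv()*PL).as_rotvec()),s["wrist_force"],s["torque"])
```

```text
lid [0.50016698 0.34490701 0.09459596] [-0.00389927  0.06206012 -0.20627095] [-0.22721533 -0.51331827 -3.15156703] [-0.05814489  0.00956208  0.03366034]
```

Emit:
{"method": "carry_out", "body": {"offset": [[0.2,0,0],[0.2,0,0],[0.2,0,0],[0,0,0],[0,0,0]], "delta_rot": [[0,0,0],[0,0,0],[0,0,0],[0,0,0],[0,0,0]]}}

```text
time: 14.08
tool_pos: [0.5015, 0.3446, 0.0854]
tcp_rot: [-1.816, 0.663, 1.818]
wrist_force: [0.1, 0.0, -3.0]
width: 0.125
```

Run:
```python
from h import *
R,q=pose();s=read_state();print("lid",q+R.apply(LO),np.degrees((R.inv()*PL).as_rotvec()),s["wrist_force"],s["torque"])
```

```text
lid [0.50090948 0.34536822 0.08983801] [ 3.52897404e-06  2.62333561e-02 -1.01882309e-01] [ 0.05836724  0.00730914 -3.02363234] [ 0.01105489 -0.00089058  0.04480338]
```

Forces are quiet. Continuing.

Emit:
{"method": "carry_out", "body": {"offset": [[0.2,0,0],[0.2,0,0],[0.2,0,0],[0.1,0,0],[0,0,0]], "delta_rot": [[0,0,0],[0,0,0],[0,0,0],[0,0,0],[0,0,0]]}}

```text
time: 14.5
tool_pos: [0.5013, 0.3445, 0.0781]
tcp_rot: [-1.816, 0.663, 1.819]
wrist_force: [-0.0, 0.1, -2.6]
width: 0.123
```

Run:
```python
from h import *
R,q=pose();s=read_state();print("lid",q+R.apply(LO),np.degrees((R.inv()*PL).as_rotvec()),s["wrist_force"],s["torque"])
```

```text
lid [0.50071113 0.34522232 0.08252952] [-0.00433748  0.03397724 -0.12602718] [-0.03494671  0.11486311 -2.64725547] [-0.02854294  0.01751609  0.02349108]
```

Emit:
{"method": "carry_out", "body": {"offset": [[0.2,0,0],[0.2,0,0],[0.2,0,0],[0,0,0],[0,0,0]], "delta_rot": [[0,0,0],[0,0,0],[0,0,0],[0,0,0],[0,0,0]]}}

```text
time: 14.92
tool_pos: [0.5014, 0.3446, 0.0723]
tcp_rot: [-1.816, 0.663, 1.818]
wrist_force: [0.1, -0.0, -3.3]
width: 0.12
```

Emit:
{"method": "carry_out", "body": {"offset": [[0.1,0,0],[0.1,0,0],[0.1,0,0],[0,0,0],[0,0,0]], "delta_rot": [[0,0,0],[0,0,0],[0,0,0],[0,0,0],[0,0,0]]}}

```text
time: 15.33
tool_pos: [0.5015, 0.3447, 0.0695]
tcp_rot: [-1.816, 0.663, 1.818]
wrist_force: [0.1, 0.6, -3.1]
width: 0.122
```

Run:
```python
from h import *
R,q=pose();s=read_state();print("lid",q+R.apply(LO),np.degrees((R.inv()*PL).as_rotvec()),s["wrist_force"],s["torque"])
```

```text
lid [0.50093676 0.34540057 0.07394744] [ 0.00280316  0.0216512  -0.09166744] [ 0.08460266  0.63981392 -3.13535219] [-0.00423443 -0.02276651 -0.03735409]
```

Underside is at about 74 mm with no contact yet. Creeping the last few millimetres.

Emit:
{"method": "carry_out", "body": {"offset": [[0.1,0,0],[0.1,0,0],[0.05,0,0],[0,0,0],[0,0,0]], "delta_rot": [[0,0,0],[0,0,0],[0,0,0],[0,0,0],[0,0,0]]}}

```text
time: 15.75
tool_pos: [0.5015, 0.3446, 0.067]
tcp_rot: [-1.816, 0.663, 1.818]
wrist_force: [0.3, -1.0, -3.4]
width: 0.124
```

Emit:
{"method": "carry_out", "body": {"offset": [[0.05,0,0],[0.05,0,0],[0,0,0],[0,0,0],[0,0,0]], "delta_rot": [[0,0,0],[0,0,0],[0,0,0],[0,0,0],[0,0,0]]}}

```text
time: 16.17
tool_pos: [0.5016, 0.3447, 0.0662]
tcp_rot: [-1.816, 0.663, 1.818]
wrist_force: [0.7, -0.5, -3.4]
width: 0.124
```

Emit:
{"method": "carry_out", "body": {"offset": [[0.05,0,0],[0.05,0,0],[0,0,0],[0,0,0],[0,0,0]], "delta_rot": [[0,0,0],[0,0,0],[0,0,0],[0,0,0],[0,0,0]]}}

```text
time: 16.58
tool_pos: [0.5017, 0.3447, 0.0652]
tcp_rot: [-1.816, 0.662, 1.818]
wrist_force: [0.8, 1.0, -2.6]
width: 0.122
```

Run:
```python
from h import *
R,q=pose();s=read_state();print("lid",q+R.apply(LO),s["wrist_force"],s["torque"])
```

```text
lid [0.50111441 0.3454773  0.06960663] [ 0.82879074  1.02546576 -2.61796098] [-0.0059686   0.07019025 -0.03616087]
```

Emit:
{"method": "carry_out", "body": {"offset": [[0.05,0,0],[0.05,0,0],[0,0,0],[0,0,0],[0,0,0]], "delta_rot": [[0,0,0],[0,0,0],[0,0,0],[0,0,0],[0,0,0]]}}

```text
time: 17.0
tool_pos: [0.5017, 0.3448, 0.0651]
tcp_rot: [-1.817, 0.662, 1.818]
wrist_force: [-3.5, -1.4, 4.7]
width: 0.122
```

Emit:
{"method": "carry_out", "body": {"offset": [[0.05,0,0],[0,0,0],[0,0,0],[0,0,0],[0,0,0]], "delta_rot": [[0,0,0],[0,0,0],[0,0,0],[0,0,0],[0,0,0]]}}

```text
time: 17.42
tool_pos: [0.5017, 0.3447, 0.0651]
tcp_rot: [-1.817, 0.662, 1.818]
wrist_force: [-4.0, -2.5, 8.2]
width: 0.122
```

Contact: the force went from -3 to +8 N at lid z of about 70 mm. Releasing.

Emit:
{"method": "carry_out", "body": {"offset": [[0,0,0],[0,0,0],[0,0,0],[0,0,0],[0,0,0]], "delta_rot": [[0,0,0],[0,0,0],[0,0,0],[0,0,0],[0,0,0]], "fingers": 0.1}}

```text
time: 17.83
tool_pos: [0.5016, 0.3447, 0.0634]
tcp_rot: [-1.816, 0.663, 1.818]
wrist_force: [0.8, 0.9, 0.4]
width: 0.548
```

Emit:
{"method": "carry_out", "body": {"offset": [[0,0,0],[0,0,0],[0,0,0],[0,0,0],[0,0,0]], "delta_rot": [[0,0,0],[0,0,0],[0,0,0],[0,0,0],[0,0,0]]}}

```text
time: 18.25
tool_pos: [0.5016, 0.3447, 0.0636]
tcp_rot: [-1.816, 0.663, 1.818]
wrist_force: [0.1, -0.5, 0.2]
width: 0.547
```

Emit:
{"method": "carry_out", "body": {"offset": [[-1,0,0],[-2,0,0],[-3,0,0],[-3,0,0],[-3,0,0]], "delta_rot": [[0,0,0],[0,0,0],[0,0,0],[0,0,0],[0,0,0]]}}

```text
time: 18.67
tool_pos: [0.5015, 0.3447, 0.1855]
tcp_rot: [-1.816, 0.663, 1.818]
wrist_force: [0.5, -0.4, -0.1]
width: 0.547
```

Emit:
{"method": "carry_out", "body": {"offset": [[-2,0,0],[0,0,0],[0,0,0],[0,0,0],[0,0,0]], "delta_rot": [[0,0,0],[0,0,0],[0,0,0],[0,0,0],[0,0,0]]}}

```text
time: 19.08
tool_pos: [0.5007, 0.3441, 0.2018]
tcp_rot: [-1.815, 0.665, 1.821]
wrist_force: [-1.0, -0.5, 0.2]
width: 0.548
```

Run:
```python
from h import *
R,q=pose();print(q,read_state()["width"],read_state()["wrist_force"])
p,d,cal=snap("wrist","w10");W=cloud(d,cal);c,Rc,o=cal;P=p.astype(int)
m=(P.min(2)>130)&(abs(W[...,2]-.08)<.012)&(np.hypot(W[...,0]-.501,W[...,1]-.346)<.11);Q=W[cv2.erode(m.astype(np.uint8),np.ones((5,5)))>0]
n=np.linalg.svd(Q-Q.mean(0),full_matrices=False)[2][2];n*=np.sign(n[2]);print("plate",len(Q),n.round(4),"top z at center",Q.mean(0))
# valve from scene cam: dark handle pixels at z .055-.08 around the expected axis
xm=np.array([np.sin(YW),-np.cos(YW)]);ym=np.array([np.cos(YW),np.sin(YW)])
ax=SEAT[:2]-.105*xm+.03*ym;print("axis expected",ax,"green expected",ax+.025*xm)
for nm in ("scene","side"):
    p2,d2,c2=snap(nm,nm+"10");W2=cloud(d2,c2);P2=p2.astype(int)
    near=np.hypot(W2[...,0]-ax[0],W2[...,1]-ax[1])<.035
    h=near&(W2[...,2]>.056)&(W2[...,2]<.08);Z=W2[h]
    t=near&(W2[...,2]>.071)&(W2[...,2]<.08);Z2=W2[t][:,:2]
    u,s,v=np.linalg.svd(Z2-Z2.mean(0));print(nm,len(Z),"top pts",len(Z2),Z2.mean(0).round(4),"dir",np.degrees(np.arctan2(*v[0][::-1])),s)
    g=near&(P2[...,1]>P2[...,0]+40)&(P2[...,1]>P2[...,2]+30);print("green",g.sum(),np.median(W2[g],0).round(4) if g.any() else None)
```

```text
[0.50067016 0.3441067  0.20182872] 0.5480637316532416 [-0.97655804 -0.5463639   0.19762022]
plate 10416 [9.e-04 5.e-04 1.e+00] top z at center [0.49952227 0.34345403 0.07948988]
axis expected [0.41052597 0.28484896] green expected [0.42659566 0.30400007]
scene 134 top pts 70 [0.4091 0.2896] dir 152.7570938749999 [0.09721516 0.0273263 ]
green 6 [0.4296 0.3048 0.049 ]
side 197 top pts 82 [0.4125 0.2884] dir 154.41999694598533 [0.10032918 0.03080856]
green 3 [0.4271 0.3024 0.0499]
```

The lid is flat: tilt is about 0.1° and its top is at 79.5 mm. The valve nose is at about -26.5° yaw, so roughly 0.24 rad. Now over to the valve for a closer look.

Run:
```python
from h import *
a=np.radians(63.5);V=frame([0,0,-1],[np.cos(a),np.sin(a),0])
R,q=pose();print((R.inv()*PL).as_rotvec(degrees=True))
plan([(V,np.array([.411,.287,.14]),11)])
```

```text
[-0.00103131  0.07218225 -0.24778288]
n 11 turn/row [6.95, -0.01, -0.02]
  off [[0.57, 0.92, 0.29], [0.57, 0.95, 0.18], [0.57, 0.96, 0.06], [0.57, 0.96, -0.06], [0.57, 0.95, -0.17], [0.56, 0.92, -0.29], [0.56, 0.88, -0.4], [0.56, 0.83, -0.5], [0.56, 0.76, -0.6], [0.56, 0.68, -0.69], [0.56, 0.6, -0.76]]
```

Emit:
{"method": "carry_out", "body": {"offset": [[0.57,0.92,0.29],[0.57,0.95,0.18],[0.57,0.96,0.06],[0.57,0.96,-0.06],[0.57,0.95,-0.17]], "delta_rot": [[6.95,0,0],[6.95,0,0],[6.95,0,0],[6.95,0,0],[6.95,0,0]], "fingers": -0.2}}

```text
time: 19.65
tool_pos: [0.4602, 0.3183, 0.1739]
tcp_rot: [-1.398, 1.078, 1.4]
wrist_force: [0.3, -0.1, -0.2]
width: 0.399
```

Emit:
{"method": "carry_out", "body": {"offset": [[0.56,0.92,-0.29],[0.56,0.88,-0.4],[0.56,0.83,-0.5],[0.56,0.76,-0.6],[0.56,0.68,-0.69]], "delta_rot": [[6.95,0,0],[6.95,0,0],[6.95,0,0],[6.95,0,0],[6.95,0,0]]}}

```text
time: 20.07
tool_pos: [0.4194, 0.2922, 0.1461]
tcp_rot: [-0.951, 1.357, 0.951]
wrist_force: [0.5, 0.5, 0.7]
width: 0.399
```

Emit:
{"method": "carry_out", "body": {"offset": [[0.56,0.6,-0.76],[0,0,0],[0,0,0],[0,0,0],[0,0,0]], "delta_rot": [[6.95,0,0],[0,0,0],[0,0,0],[0,0,0],[0,0,0]]}}

```text
time: 20.48
tool_pos: [0.4129, 0.2881, 0.1421]
tcp_rot: [-0.864, 1.393, 0.864]
wrist_force: [-0.1, 0.0, -0.0]
width: 0.403
```

```bash
cat >> h.py <<'E'
def valve(tag):
    R,q=pose();p,d,cal=snap("wrist",tag);W=cloud(d,cal);P=p.astype(int);M=cal[0]["mount"]
    near=np.hypot(W[...,0]-.411,W[...,1]-.287)<.036
    t=near&(W[...,2]>.069)&(W[...,2]<.081);Z=W[t][:,:2].astype(np.float32)
    r=cv2.minAreaRect(Z*1000);print("handle top",len(Z),"rect mm",r,"median z",np.median(W[t][:,2]))
    u,s,v=np.linalg.svd(Z-Z.mean(0),full_matrices=False);print("dir",np.degrees(np.arctan2(*v[0][::-1])))
    w=t&(P.min(2)>110);print("white",w.sum(),W[w].mean(0) if w.any() else None)
    g=near&(P[...,1]>P[...,0]+40)&(P[...,1]>P[...,2]+30);print("green",g.sum(),np.median(W[g],0) if g.any() else None)
    f=near&(W[...,2]>.045)&(W[...,2]<.053);D=(W[f][:,:2]*1000).astype(np.float32)
    if len(D)>30:print("dial circle",cv2.minEnclosingCircle(D),len(D))
    print("tcp",q,"tool z yaw",np.degrees(np.arctan2(*R.as_matrix()[:2,2][::-1])),"down",R.as_matrix()[:,0].round(3))
E
python3 -c "
from h import *
valve('w11')"
```

```text
handle top 775 rect mm ((409.88916015625, 284.79327392578125), (11.960247039794922, 40.452659606933594), 65.48600006103516) median z 0.07482932802559239
dir -25.232195
white 130 [0.4177113  0.2811101  0.07541119]
green 85 [0.42596678 0.30421065 0.05018841]
dial circle ((409.5567626953125, 285.006103515625), 30.907995223999023) 3433
tcp [0.41289766 0.28807487 0.14213585] tool z yaw 63.66197436837784 down [-0. -0. -1.]
```

View pics/w11.png

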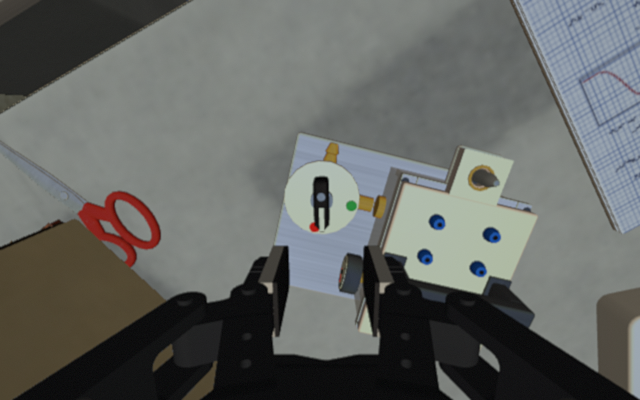

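The valve handle is at (321,200) with its white nose towards the red dot at (314,227), and the green dot is at (351,206). The axis comes out at (0.4097, 0.2850), with a turn of about 74.8° needed.

Run:
```python
from h import *
a=np.radians(65.0);V=frame([0,0,-1],[np.cos(a),np.sin(a),0]);A=np.array([.4097,.285,0])
plan([(V,A+[0,0,.05],5),(V,A+[0,0,.022],4)])
```

```text
n 5 turn/row [-0.27, -0.0, -0.0]
  off [[1.84, 0.03, -0.08], [1.84, 0.03, -0.08], [1.84, 0.03, -0.08], [1.84, 0.03, -0.08], [1.84, 0.03, -0.08]]
n 4 turn/row [0.0, 0.0, 0.0]
  off [[0.7, 0.0, -0.0], [0.7, 0.0, -0.0], [0.7, 0.0, -0.0], [0.7, 0.0, -0.0]]
```

Emit:
{"method": "carry_out", "body": {"offset": [[1.84,0.03,-0.08],[1.84,0.03,-0.08],[1.84,0.03,-0.08],[1.84,0.03,-0.08],[1.84,0.03,-0.08]], "delta_rot": [[-0.27,0,0],[-0.27,0,0],[-0.27,0,0],[-0.27,0,0],[-0.27,0,0]]}}

```text
time: 20.95
tool_pos: [0.4096, 0.285, 0.0493]
tcp_rot: [-0.882, 1.385, 0.882]
wrist_force: [0.5, 0.3, -0.3]
width: 0.398
```

Emit:
{"method": "carry_out", "body": {"offset": [[0,0,0],[0,0,0],[0,0,0],[0,0,0],[0,0,0]], "delta_rot": [[0,0,0],[0,0,0],[0,0,0],[0,0,0],[0,0,0]]}}

```text
time: 21.37
tool_pos: [0.4102, 0.2854, 0.0513]
tcp_rot: [-0.881, 1.384, 0.881]
wrist_force: [0.3, 0.9, 0.3]
width: 0.399
```

Run:
```python
from h import *
R,q=pose();s=read_state();print(q,s["wrist_force"],"axis in tool mm",R.inv().apply(np.array([.4097,.285,.064])-q)*1000,np.round(s["q"],2))
p,d,cal=snap("wrist","w12");M=cal[0]["mount"];T=cloud(d,(cal[0],M[:3,:3],M[:3,3]))
for sg in(-1,1):
    m=(p.max(2)<110)&(sg*T[...,2]>.012)&(sg*T[...,2]<.024)&(abs(T[...,1])<.014)&(T[...,0]<0);print("finger tip x",sg,np.nanpercentile(T[m][:,0]*1000,[50,90,99]))
```

```text
[0.41017766 0.28535933 0.05125904] [0.3055892  0.92327052 0.26482245] axis in tool mm [-12.74181082   0.26865759  -0.51334598] [ 0.56  0.08  2.12 -0.    0.94 -0.57]
finger tip x -1 [-63.88659598 -40.3590612  -32.0206474 ]
finger tip x 1 [-64.14632658 -40.75737034 -32.62680164]
```

Emit:
{"method": "carry_out", "body": {"offset": [[0.8,0,-0.05],[0.8,0,0],[0.6,0,0],[0.5,0,0],[0,0,0]], "delta_rot": [[0,0,0],[0,0,0],[0,0,0],[0,0,0],[0,0,0]]}}

```text
time: 21.83
tool_pos: [0.4078, 0.2836, 0.0212]
tcp_rot: [-0.881, 1.389, 0.881]
wrist_force: [0.5, -0.0, -0.5]
width: 0.4
```

Emit:
{"method": "carry_out", "body": {"offset": [[0,0,0],[0,0,0],[0,0,0],[0,0,0],[0,0,0]], "delta_rot": [[0,0,0],[0,0,0],[0,0,0],[0,0,0],[0,0,0]], "fingers": -1, "newtons": 40}}

```text
time: 22.25
tool_pos: [0.4094, 0.2857, 0.0227]
tcp_rot: [-0.879, 1.384, 0.881]
wrist_force: [1.9, 6.7, -6.0]
width: 0.133
```

Emit:
{"method": "carry_out", "body": {"offset": [[0,0,0],[0,0,0],[0,0,0],[0,0,0],[0,0,0]], "delta_rot": [[0,0,0],[0,0,0],[0,0,0],[0,0,0],[0,0,0]]}}

```text
time: 22.67
tool_pos: [0.4094, 0.2857, 0.0227]
tcp_rot: [-0.879, 1.384, 0.881]
wrist_force: [1.3, 6.6, -6.1]
width: 0.134
```

Gripped the handle. Turning it anticlockwise about the axis by about 74.5°.

Emit:
{"method": "carry_out", "body": {"offset": [[0,0,0],[0,0,0],[0,0,0],[0,0,0],[0,0,0]], "delta_rot": [[-2,0,0],[-5,0,0],[-6,0,0],[-6,0,0],[-6,0,0]]}}

```text
time: 23.08
tool_pos: [0.4092, 0.2848, 0.0227]
tcp_rot: [-1.211, 1.207, 1.212]
wrist_force: [1.4, 2.6, -3.9]
width: 0.13
```

Emit:
{"method": "carry_out", "body": {"offset": [[0,0,0],[0,0,0],[0,0,0],[0,0,0],[0,0,0]], "delta_rot": [[-6,0,0],[-6,0,0],[-6,0,0],[-6,0,0],[-6,0,0]]}}

```text
time: 23.5
tool_pos: [0.4095, 0.2838, 0.0227]
tcp_rot: [-1.587, 0.913, 1.585]
wrist_force: [3.2, -1.9, -4.2]
width: 0.128
```

Emit:
{"method": "carry_out", "body": {"offset": [[0,0,0],[0,0,0],[0,0,0],[0,0,0],[0,0,0]], "delta_rot": [[-6,0,0],[-6,0,0],[-5,0,0],[-2.5,0,0],[0,0,0]]}}

```text
time: 23.92
tool_pos: [0.41, 0.2832, 0.0227]
tcp_rot: [-1.814, 0.669, 1.81]
wrist_force: [4.8, -2.8, -3.6]
width: 0.129
```

Run:
```python
from h import *
R,q=pose();s=read_state();print(q,s["wrist_force"],s["width"],"yaw",np.degrees(np.arctan2(*R.as_matrix()[:2,2][::-1])))
```

```text
[0.41001111 0.28322468 0.02272896] [ 4.766991   -2.83497972 -3.57917074] 0.12941430318765354 yaw 139.56321298433696
```

Emit:
{"method": "carry_out", "body": {"offset": [[0,0,0],[0,0,0],[0,0,0],[0,0,0],[0,0,0]], "delta_rot": [[0,0,0],[0,0,0],[0,0,0],[0,0,0],[0,0,0]], "fingers": -0.4}}

```text
time: 24.33
tool_pos: [0.4086, 0.2842, 0.0228]
tcp_rot: [-1.81, 0.671, 1.811]
wrist_force: [-1.2, 0.2, 0.7]
width: 0.3
```

Emit:
{"method": "carry_out", "body": {"offset": [[-0.5,0,0],[-1,0,0],[-2,0,0],[-3,0,0],[-3,0,0]], "delta_rot": [[0,0,0],[0,0,0],[0,0,0],[0,0,0],[0,0,0]]}}

```text
time: 24.75
tool_pos: [0.4079, 0.2837, 0.1187]
tcp_rot: [-1.809, 0.672, 1.813]
wrist_force: [0.4, 0.2, 1.0]
width: 0.3
```

Emit:
{"method": "carry_out", "body": {"offset": [[-2.5,0,0],[0,0,0],[0,0,0],[0,0,0],[0,0,0]], "delta_rot": [[0,0,0],[0,0,0],[0,0,0],[0,0,0],[0,0,0]]}}

```text
time: 25.17
tool_pos: [0.4077, 0.2836, 0.1416]
tcp_rot: [-1.809, 0.673, 1.813]
wrist_force: [-0.8, 0.2, -0.9]
width: 0.301
```

Run:
```python
from h import *
valve('w13');print(read_state()["wrist_force"])
for n in("scene","side"):
    p,d,cal=snap(n,n+"13");W=cloud(d,cal)
    m=(p.min(2)>150)&(abs(W[...,2]-.08)<.02)&(np.hypot(W[...,0]-.501,W[...,1]-.346)<.06);Q=W[m]
    nn=np.linalg.svd(Q-Q.mean(0),full_matrices=False)[2][2];print(n,"lid top z",np.median(Q[:,2]).round(4),"n",(nn*np.sign(nn[2])).round(3),len(Q))
    a=np.load(n+"0.npz")["p"];df=cv2.absdiff(a,p).max(2);
    print("bystander diff px: bottle/tip",(df[130:215,250:330]>60).sum() if n=="scene" else (df[160:245,230:300]>60).sum())
```

```text
handle top 770 rect mm ((410.1643371582031, 284.79736328125), (40.79391860961914, 11.899442672729492), 48.97903823852539) median z 0.07480378129214577
dir 49.622078
white 124 [0.41672752 0.29256391 0.07551305]
green 10 [0.4257926  0.30687308 0.05050276]
dial circle ((409.6457214355469, 284.65679931640625), 30.98568344116211) 3408
tcp [0.40774954 0.28357461 0.14155016] tool z yaw 139.398317400407 down [-0.003 -0.002 -1.   ]
[ 0.00242601 -0.51657763  0.18793532]
scene lid top z 0.0785 n [ 0.001 -0.003  1.   ] 887
bystander diff px: bottle/tip 1847
side lid top z 0.0794 n [0.011 0.013 1.   ] 1209
bystander diff px: bottle/tip 0
```

```bash
python3 -c "
from workcell import *
print(finish_job())"
```

```text
the job is handed in; nothing more can be done
None
```

The lid is closed on the manifold and let go, the valve nose points at the green dot, and the job was handed in at about 25 s of the 58 s. `finish_job` reported no verdict, so what follows rests on my own last checks.

**Last checks**
- **Lid:** the wrist camera, right after letting go, put its top at 79.5 mm (80 expected), level within about 0.1°. At the end the scene camera read 78.5 mm and about 0.2°, and the side camera 79.4 mm and about 1°. I put the side camera's tilt down to measurement noise.
- **Lid position:** it went down over the pins with no sideways force of note, and touched the gasket at about 8 N.
- **Valve:** the handle points to 49.6° against 49.7° for the green dot, and it stayed there after release.
- **Bystanders:** the side view of the bottle and tip box did not change. The scene view did change there; I attribute that to the arm standing in front of them. I did not re-measure the timer.
- **Arm:** clear of everything, with wrist force near zero.

**What disagreed on the way**
- **First grasp missed:** the wrist camera showed the real fingertips about 34 mm behind the reported tool point. I corrected for this and the second grasp held.
- **Pin alignment:** the fixed cameras differed from the wrist camera by 2–5 mm on where the pins stood. I trusted the wrist camera with a small correction of about 1 mm.

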